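# Load the honing tray and fit it to the sloped stand

### The arm

A 6-joint arm with a two-finger parallel gripper is mounted at the origin on the work surface; the furniture and walls round the work are solid. World frame = base frame: x ahead of the robot, y to its left, z up, the work surface at z = 0. Lengths are in m, angles in rad, forces in N, time in s.
With the tool pointing down it reaches from about 0.275 to 0.825 m from the base axis. Payload 5.2 kg.
Tool frame: the origin (TCP) lies at the very end of the fingers, on their centre line; the grasp point (between the pads) lies 19 mm behind it; z points along the fingers, y is the direction in which the jaws open and shut (so a half turn about z gives the same grasp; the last joint's range is limited). The gripper opens to 93 mm and grips with 3 to 60 N. Pads are 15 mm wide; open, the fingers measure 128 mm over their backs; the gripper's body (75 mm by 188 mm) begins 65 mm behind the grasp point.
Start: joints at [1.018, 0.259, 1.535, -0, 1.348, -0.203], TCP at [0.188, 0.517, 0.219] pointing down, gripper open.
Joint ranges: [-3.14, 3.14], [-0.91, 2.08], [0.19, 2.58], [-1.22, 4.36], [0.22, 2.71], [-3.12, 3.12]. Speed limits (rad/s): [2.57, 2.57, 3.14, 3.14, 3.14, 3.14].

### API

Orientations are given as a rotation vector (axis times angle).
In Python, from cell import r, vision gives the robot as it stands.
- The arm moves only by the tool send_rows, never from a script. Its argument "increments" is a list of rows, each an object with "twist": the turn, a rotation vector about the tool's x, y, z in degrees, a list of three; "offset": the shift along the tool's x, y, z in cm, a list of three; "gripper": the closure, from 0 (fully open) to 1 (shut). A call has 1 to 10 rows; each row shifts and turns the pose as measured when the row begins, along the tool's axes as they then stand; what a row does not reach is not made up. A row lasts 1/10 s, in which the tool goes at most 50 mm and 8.59 degrees, less where a joint would pass 70% of its speed; a pose out of reach is approached as far as the arm can. A call is refused whole if a number of a shift passes 5 or a number of a turn 8.59, either way. A call with a gripper value outside its range is refused whole. The fingers move at their own pace and stop on an object; "force" is the grip in N (left out, the last holds). Time passes only in rows, so rows that do not move let the fingers close. It gives the time, the measured TCP pose, the force and the opening at its end, in the units of the state.
- r.read_state(): the state, without advancing time (a new reading comes with each control period).
- vision.read_camera(name): name is "scene" or "top" or "wrist"; returns a dict with "img" (480x640x3 uint8, blue, green, red), "vfov" (degrees; the focal length in pixels is half the picture's height over the tangent of half this angle, whatever the lens; pixels are square), "cx", "cy" (the principal point, pixels), "dist" ([k1, k2, p1, p2, k3] as OpenCV has them; the pictures are not rectified), "position" and "orientation" of the camera in the world. Camera axes: x right, y down, z forward; pixel columns grow to the right and rows downward; lengths in m; the calibration is good to about 2 mm. A picture is of the moment at which its call begins. There is no depth.
- r.sign_off(): hands the job in, once; it reports no verdict.
Trained networks look in the newest picture that a camera, given by its name, has taken for a name from the list of things; names that differ only in an ending like _2 or _b are one class to them, and where a whole thing is asked for, a point or a joint stands for the part that bears it (a point fixed in the world has none). Each returns a list of dicts, best first, with "conf" (0 to 1); they miss things now and then, are a little off and sometimes report something else, mostly with a low value. They report only what shows in the picture. A call takes as long as a camera call.
- vision.masks_of(target, camera): "region" (480x640 bool, what is visible of it) and "at" ([column, row] in pixels, amid what is visible of it).
The state is a dict: "time": time; "qpos": joint angles; "qvel": joint speeds; "joint_torque": joint torques, N m; "tcp_pos": TCP position; "tcp_rot": TCP orientation; "wrist_force": force on the tool from outside, world axes, zero at the start; "wrist_torque": the same for the moment, N m; "gripper_width": finger opening in m.
Only numpy, scipy, OpenCV 4.12 (cv2) and the standard library are available. Lean on these libraries where they do the work, as an engineer would, in place of code of your own. Each camera call takes 0.05 s, during which the arm holds its last target.

### The job

Lay the cork sanding block flat in the pocket of the grey tray while the tray lies on the bench. Then carry the loaded tray to the sloped honing stand and fit it there, handle end uphill: lying flat on the slope between the side rails, its tongue pushed under the metal lip at the foot until it meets the stop, with the block still in its pocket. Do not disturb the chisel or the wood offcut.

Things in the scene. Friction and masses are not known exactly. Their poses are not given: they have to be found in the camera images.
- block_centre (a point): Cork sanding block wrapped in brown sandpaper, 58 (x) by 105 (y) by 31 high (z), lying flat and loose on the bench, 0.04 to 0.09 kg. The point is its centre, 15.5 above its underside; x and y run along its sides, z up. It can be gripped across its 58 mm width.
- tray_pocket (a point): Loose grey tray 200 (x) by 78 (y), base 7 thick, 0.25 kg. Point: centre of the pocket floor, 7 above its underside; x to its handle, z up. Pocket 112 (x) by 66 (y) takes the block lying flat, long side along x, either way round; its walls stand 12 above the floor and lean out a little. The middle 66 of both long sides is open and the base there only 52 wide: room for fingers on the block's sides.
- tray_tongue (a point): The tray's tongue: the bare 7 mm base, 78 wide, beyond the pocket's end wall at the end away from the handle, from x = -65 to its tip at x = -90 in the tray's axes. Point: middle of the tip edge, on top of the base. Same axes as the tray.
- tray_handle (a point): Dark wooden handle block fixed on the tray, 40 (x) by 24 (y) by 40 high; its top is 47 above the tray's underside. The point is its centre, 20 above the pocket floor's level and 88 from the pocket centre along the tray's x; same axes as the tray. The loaded tray is carried by it, gripped across its 24 mm width.
- stand_home (a point): Honing stand fixed to the bench, a plywood slope tilted 30 degrees, 120 wide, from x = -98 to 112. Point: where the tray's pocket point lies when the tray is home, 7 above the slope's surface; x straight up the slope, y across, z square out of the surface; the home tray has the same axes. Friction may hold a tray where it is laid: push it down the slope to the stop.
- stand_lip (a point): Metal lip across the foot of the slope; axes as stand_home. Point: middle of the lip's uphill edge, on its underside, 74 down the slope from stand_home. The lip is 12 to 17 above the slope's surface and runs 16 on to the stop face. Side rails 12 high, 88 apart (tray 78), run from the foot to 27 uphill of stand_home, then flare out a little to 56.
- chisel: Bench chisel with wooden handle, 244 long, 26 thick, lying on the bench; origin under its middle. Bystander.
- wood: Pale wood offcut, 50 by 60 by 22 high; origin at the centre of its underside. Bystander.

How it is judged:
By the outcome, as a careful person would: the job done as asked, in the order asked, and still so for the second after the job is handed in, with the robot touching nothing.
It also fails if it takes over 58 s, if anything falls off the work surface, if the arm or the gripper's body presses on something with over 40 N, if the wrist force passes 120 N, or if a joint passes its speed limit or range.

## Working session

There is one attempt and no reset: what is moved stays moved. The work goes in short steps, Python scripts to look and compute and a tool call to move; the robot and the scene stay as the last step left them, time stands still between calls to the robot, and variables do not carry over. Pictures are saved under pics/ and viewed, and the job is handed in when it is done.

Besides the shell and the picture viewer there is one more tool, called after "Emit:" in YAML: its name, and indented under it one key for each argument. send_rows: Moves the arm, as the interface text tells. Its arguments: {"type":"object","properties":{"increments":{"type":"array","items":{"type":"object","properties":{"twist":{"type":"array","items":{"type":"number"}},"offset":{"type":"array","items":{"type":"number"}},"gripper":{"type":"number"}}}},"force":{"type":"number"}},"required":["increments"]}

```bash
ls; mkdir -p pics; cat > h.py <<'E'
import numpy as np, cv2
from scipy.spatial.transform import Rotation as R
from cell import r, vision
def rotm(o):
    o=np.array(o,float)
    if o.shape==(3,3): return o
    if o.shape==(4,): return R.from_quat(o).as_matrix()
    return R.from_rotvec(o).as_matrix()
def K(c):
    f=240/np.tan(np.radians(c['vfov'])/2)
    return np.array([[f,0,c['cx']],[0,f,c['cy']],[0,0,1.]])
def ray(c,px):
    p=cv2.undistortPoints(np.array(px,float).reshape(-1,1,2),K(c),np.array(c['dist'],float)).reshape(-1,2)
    d=np.c_[p,np.ones(len(p))]@rotm(c['orientation']).T
    return np.array(c['position']),d
def onz(c,px,z):
    o,d=ray(c,px); return o+d*((z-o[2])/d[:,2])[:,None]
def proj(c,P):
    Rm=rotm(c['orientation']); t=-Rm.T@np.array(c['position'])
    q,_=cv2.projectPoints(np.array(P,float).reshape(-1,1,3),cv2.Rodrigues(Rm.T)[0],t,K(c),np.array(c['dist'],float))
    return q.reshape(-1,2)
E
python3 - <<'E'
from h import *
print(r.read_state())
for n in("scene","top","wrist"):
    c=vision.read_camera(n); cv2.imwrite(f"pics/{n}0.png",c['img'])
    print(n,{k:v for k,v in c.items() if k!='img'})
    for t in("block_centre","tray_pocket","tray_handle","stand_home","chisel","wood"):
        try:
            for m in vision.masks_of(t,n)[:2]: print(t,m['conf'],m['at'],m['region'].sum())
        except Exception as e: print(t,e)
E
```

```text
pics
{'time': 0.0, 'qpos': array([ 1.01819981e+00,  2.59335503e-01,  1.53608446e+00, -1.08716547e-05,
        1.34798847e+00, -2.02820973e-01]), 'qvel': array([9.67312492e-04, 1.82166202e-04, 5.48880213e-04, 3.22228757e-04,
       5.09379007e-05, 1.02036940e-03]), 'joint_torque': array([-2.61652305e-03, -4.37307608e+01, -2.84002590e+01,  7.14475242e-02,
        4.14634519e-02, -1.60313148e-04]), 'tcp_pos': array([0.18817719, 0.51622468, 0.21782119]), 'tcp_rot': array([-5.46510930e-01, -3.09302085e+00,  2.65674605e-03]), 'wrist_force': array([ 0.87440574,  0.41998347, -0.06167432]), 'wrist_torque': array([-0.00076143,  0.01387243,  0.00029736]), 'gripper_width': 0.09255536377217398}
scene {'vfov': 43.61910004129771, 'cx': 321.11501913345546, 'cy': 231.314374947578, 'dist': array([-0.05517305,  0.        ,  0.        ,  0.        ,  0.        ]), 'position': array([-0.36132097, -0.38769115,  0.69252861]), 'orientation': array([-1.88091921,  1.13147079, -0.59571067])}
tray_pocket 0.6 [461.2, 296.8] 3184
tray_handle 0.86 [464.7, 294.8] 3064
stand_home 0.77 [344.4, 225.8] 5724
stand_home 
[... 229 characters left out ...]
   ,  0.        ]), 'position': array([0.32105635, 0.07318962, 0.94742602]), 'orientation': array([-2.11965534,  2.11245249, -0.20246541])}
block_centre 0.56 [178.3, 282.9] 1921
tray_pocket 0.66 [455.0, 247.1] 3695
tray_handle 0.9 [454.9, 249.0] 3675
stand_home 0.74 [321.9, 227.7] 7592
chisel 0.94 [438.2, 338.4] 1281
chisel 0.58 [451.1, 247.7] 3645
wood 0.79 [215.6, 183.1] 841
wrist {'vfov': 63.19864073095172, 'cx': 312.79778679616743, 'cy': 243.9715231106621, 'dist': array([-0.08024943,  0.        ,  0.        ,  0.        ,  0.        ]), 'position': array([0.12593804, 0.53922301, 0.38547815]), 'orientation': array([2.4035537 , 1.67942761, 0.20900496])}
block_centre 0.73 [248.4, 440.3] 586
```

View pics/scene0.png

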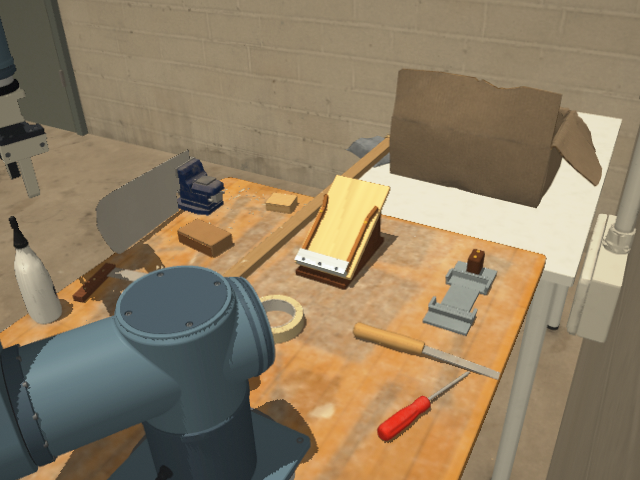

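View pics/top0.png

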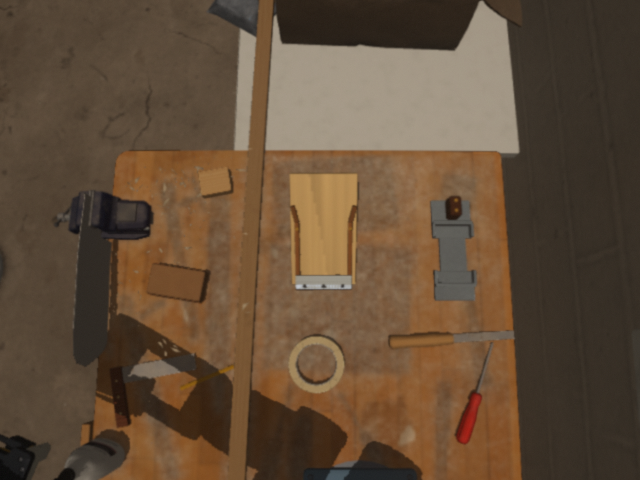

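View pics/wrist0.png

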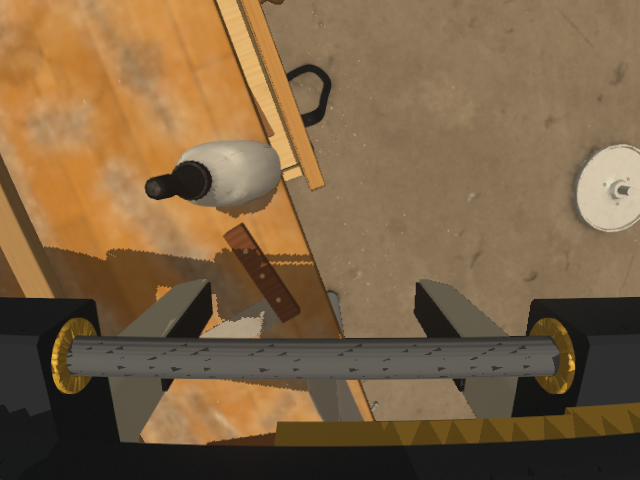

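The pictures show the block at top (178,283), the tray at (455,250) with its handle at the far end, the stand at (322,230), and the chisel and offcut. A wooden beam runs between the block and the stand, at a height I don't know yet, so I'll measure it along with everything else.

```bash
python3 - <<'E'
from h import *
c=vision.read_camera("scene"); t=vision.read_camera("top")
cv2.imwrite("pics/sc_crop.png",cv2.resize(c['img'][120:350,150:420],None,fx=2.9,fy=2.6,interpolation=cv2.INTER_CUBIC))
cv2.imwrite("pics/top_cropL.png",cv2.resize(t['img'][150:330,120:370],None,fx=3.2,fy=3.2,interpolation=cv2.INTER_CUBIC))
cv2.imwrite("pics/top_cropR.png",cv2.resize(t['img'][150:370,370:530],None,fx=2.7,fy=2.7,interpolation=cv2.INTER_CUBIC))
E
```

```text
(no output)
```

View pics/sc_crop.png

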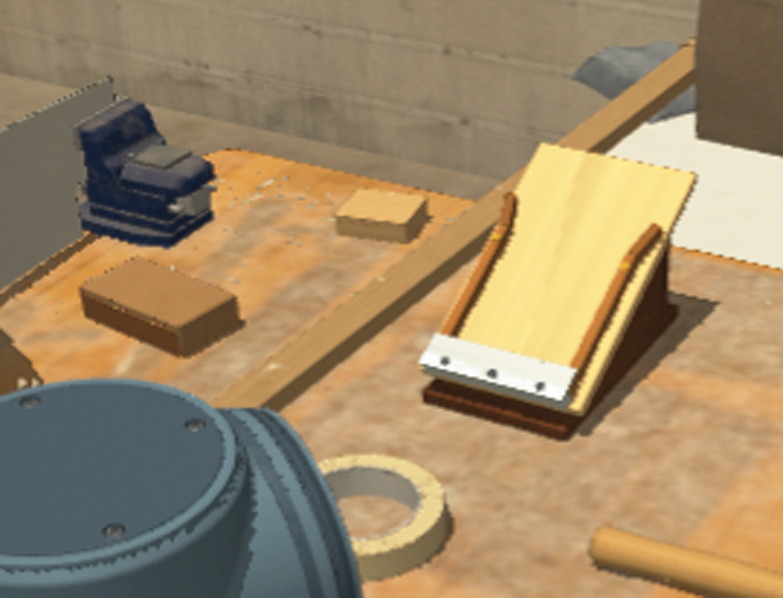

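View pics/top_cropL.png

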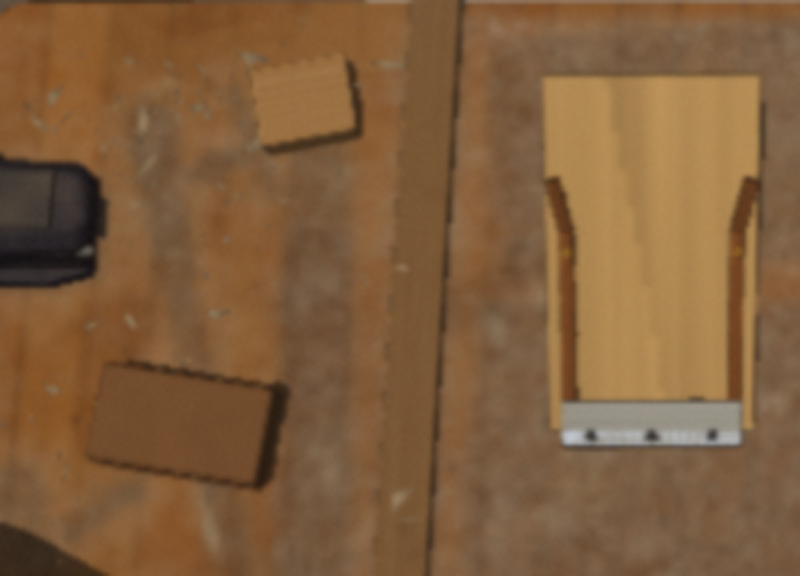

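View pics/top_cropR.png

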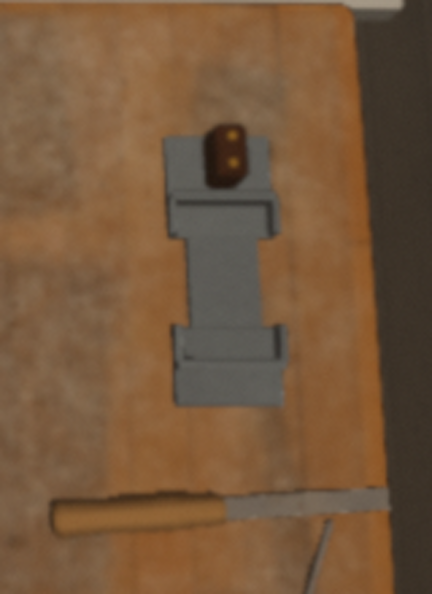

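```bash
cat > fit.py <<'E'
from h import *
from scipy.optimize import least_squares
c=vision.read_camera("scene"); t=vision.read_camera("top")
L=lambda *p:np.array(p)/3.2+[120,150]
Rr=lambda *p:np.array(p)/2.7+[370,150]
S=lambda *p:np.array(p)/[2.9,2.6]+[150,120]
# beam: top-left edge
o,d=ray(c,S((215,400),(690,45))); n=np.cross(d[0],d[1])
o2,d2=ray(t,L((412,0),(378,576))); s=((o-o2)@n)/(d2@n)
print("beam",o2+d2*s[:,None])
b=onz(t,L((108,363),(278,383),(258,487),(90,460)),.031); print("block\n",b, b.mean(0)); e=b[[0,3]].mean(0)-b[[1,2]].mean(0); print(np.linalg.norm(e),np.linalg.norm(b[0]-b[3]),np.linalg.norm(b[1]-b[2]),"long dir deg",np.degrees(np.arctan2(e[1],e[0])))
tr=onz(t,Rr((163,137),(267,137),(281,405),(175,406)),.007); print("tray\n",tr,tr.mean(0));
h=onz(t,Rr((205,124),(246,124),(246,187),(205,187)),.047); print("handle\n",h.mean(0))
def P(p,X): 
    q=R.from_euler('ZY',[p[3],-np.radians(30)]).apply(np.array(X)/1000); return q+p[:3]
Xt=[(112,60,-7),(112,-60,-7),(-98,60,-7),(-98,-60,-7)]
it=L((543,75),(761,75),(551,428),(756,428))
Xs=[(112,60,-7),(112,-60,-7)]; is_=S((541,145),(696,175))
f=lambda p:np.r_[(proj(t,P(p,Xt))-it).ravel(),(proj(c,P(p,Xs))-is_).ravel()]
r_=least_squares(f,[.4,.07,.08,0]); print("stand",r_.x,np.degrees(r_.x[3])); print(f(r_.x).reshape(-1,2).round(1))
print(proj(t,P(r_.x,[(-74,50,10),(-74,-50,10)])), L((562,400),(741,400)))
print(proj(c,P(r_.x,[(-74,50,10),(-74,-50,10)])), S((437,333),(578,370)))
E
python3 fit.py
```

```text
beam [[0.71013524 0.21884557 0.01787945]
 [0.35087509 0.22678491 0.02196789]]
block
 [[0.47486628 0.391552   0.031     ]
 [0.46326928 0.28861304 0.031     ]
 [0.40162085 0.29758256 0.031     ]
 [0.41679645 0.39845781 0.031     ]] [0.43913821 0.34405135 0.031     ]
0.10278254155631725 0.05847902188316755 0.06229752173878814 long dir deg 82.51659367981588
tray
 [[ 0.60766197 -0.14601189  0.007     ]
 [ 0.60812246 -0.22369318  0.007     ]
 [ 0.40946568 -0.22259908  0.007     ]
 [ 0.40877135 -0.14647079  0.007     ]] [ 0.50850536 -0.18469373  0.007     ]
handle
 [ 0.5822185  -0.18061855  0.047     ]
stand [0.51972068 0.06682521 0.07817722 0.00729782] 0.418134430839804
[[ 0.2  0.1]
 [ 0.3 -0.2]
 [ 0.3  0.1]
 [-0.5 -0.1]
 [-0.4 -0.2]
 [ 0.1  0.2]]
[[297.1011184  275.42720929]
 [351.28533998 275.20146113]] [[295.625  275.    ]
 [351.5625 275.    ]]
[[301.01023992 249.41027421]
 [347.88128644 262.82856371]] [[300.68965517 248.07692308]
 [349.31034483 262.30769231]]
```

```bash
cat >> h.py <<'E'
import json
def Rd(yaw):
    a=np.radians(yaw); y=np.array([np.cos(a),np.sin(a),0]); z=np.array([0,0,-1.]); return np.c_[np.cross(y,z),y,z]
def plan(p,Rt,step=4.,deg=8.,nmin=1):
    s=r.read_state(); p0=s['tcp_pos']; R0=R.from_rotvec(s['tcp_rot']); d=np.array(p)-p0
    w=(R0.inv()*R.from_matrix(Rt)).as_rotvec(degrees=True)
    n=max(nmin,int(np.ceil(np.linalg.norm(d)*100/step)),int(np.ceil(np.linalg.norm(w)/deg)))
    print("from",p0.round(4),"d",d.round(4),"n",n,"F",s['wrist_force'].round(1),"w",round(s['gripper_width'],4),"t",round(s['time'],2))
    Rc=R0
    for i in range(n):
        o=Rc.inv().apply(d/n*100); print(json.dumps({"twist":[round(x,1) for x in w/n],"offset":[round(x,2) for x in o]}))
        Rc=Rc*R.from_rotvec(w/n,degrees=True)
E
python3 -c "
from h import *
plan([.439,.344,.16],Rd(172.5))"
```

```text
from [0.1885 0.5167 0.2187] d [ 0.2505 -0.1727 -0.0587] n 13 F [-0.3  0.6 -0.9] w 0.093 t 1.25
{"twist": [0.0, 0.0, -7.9], "offset": [-2.27, -0.59, 0.45]}
{"twist": [0.0, 0.0, -7.9], "offset": [-2.16, -0.89, 0.45]}
{"twist": [0.0, 0.0, -7.9], "offset": [-2.02, -1.18, 0.45]}
{"twist": [0.0, 0.0, -7.9], "offset": [-1.84, -1.45, 0.45]}
{"twist": [0.0, 0.0, -7.9], "offset": [-1.62, -1.69, 0.45]}
{"twist": [0.0, 0.0, -7.9], "offset": [-1.38, -1.89, 0.45]}
{"twist": [0.0, 0.0, -7.9], "offset": [-1.1, -2.06, 0.45]}
{"twist": [0.0, 0.0, -7.9], "offset": [-0.81, -2.2, 0.45]}
{"twist": [0.0, 0.0, -7.9], "offset": [-0.5, -2.29, 0.45]}
{"twist": [0.0, 0.0, -7.9], "offset": [-0.18, -2.33, 0.45]}
{"twist": [0.0, 0.0, -7.9], "offset": [0.14, -2.34, 0.45]}
{"twist": [0.0, 0.0, -7.9], "offset": [0.46, -2.3, 0.45]}
{"twist": [0.0, 0.0, -7.9], "offset": [0.77, -2.21, 0.45]}
```

Emit:
send_rows:
  increments:
    - {"twist":[0,0,-7.9],"offset":[-2.3,-0.6,0],"gripper":0}
    - {"twist":[0,0,-7.9],"offset":[-2.2,-0.9,0],"gripper":0}
    - {"twist":[0,0,-7.9],"offset":[-2.0,-1.2,0],"gripper":0}
    - {"twist":[0,0,-7.9],"offset":[-1.8,-1.5,0],"gripper":0}
    - {"twist":[0,0,-7.9],"offset":[-1.6,-1.7,0],"gripper":0}
    - {"twist":[0,0,-7.9],"offset":[-1.4,-1.9,0.5],"gripper":0}
    - {"twist":[0,0,-7.9],"offset":[-1.1,-2.1,0.5],"gripper":0}
    - {"twist":[0,0,-7.9],"offset":[-0.8,-2.2,0.5],"gripper":0}
    - {"twist":[0,0,-7.9],"offset":[-0.5,-2.3,0.5],"gripper":0}
    - {"twist":[0,0,-7.9],"offset":[-0.2,-2.3,0.5],"gripper":0}

```text
time: 2.25
tcp_pos: [0.3894, 0.3847, 0.1941]
tcp_rot: [-1.626, 2.685, 0.003]
wrist_force: [0.4, 0.4, -0.2]
gripper_width: 0.0931
```

```bash
python3 -c "
from h import *
plan([.439,.344,.16],Rd(172.5))"
```

```text
from [0.3894 0.3847 0.1941] d [ 0.0496 -0.0407 -0.0341] n 3 F [ 0.4  0.4 -0.2] w 0.0931 t 2.25
{"twist": [-0.0, 0.1, -6.7], "offset": [0.44, -2.09, 1.13]}
{"twist": [-0.0, 0.1, -6.7], "offset": [0.68, -2.03, 1.13]}
{"twist": [-0.0, 0.1, -6.7], "offset": [0.91, -1.93, 1.13]}
```

Emit:
send_rows:
  increments:
    - {"twist":[0,0,-6.7],"offset":[0.4,-2.1,1.1]}
    - {"twist":[0,0,-6.7],"offset":[0.7,-2.0,1.1]}
    - {"twist":[0,0,-6.7],"offset":[0.9,-1.9,1.1]}
    - {"twist":[0,0,0],"offset":[0,0,0]}

```text
invalid input at $.increments[0]: expected keys twist, offset, gripper
```

```bash
python3 -c "
from h import *
c=vision.read_camera('wrist');cv2.imwrite('pics/w1.png',c['img'])
m=vision.masks_of('block_centre','wrist')
for x in m:
  print(x['conf'],x['at'],x['region'].sum())
s=r.read_state();print(s['tcp_pos'],s['tcp_rot'])
"
```

```text
0.9 [239.9, 208.6] 8612
[0.39062267 0.38376554 0.19342355] [-1.61842804e+00  2.68997061e+00  1.47330070e-03]
```

View pics/w1.png

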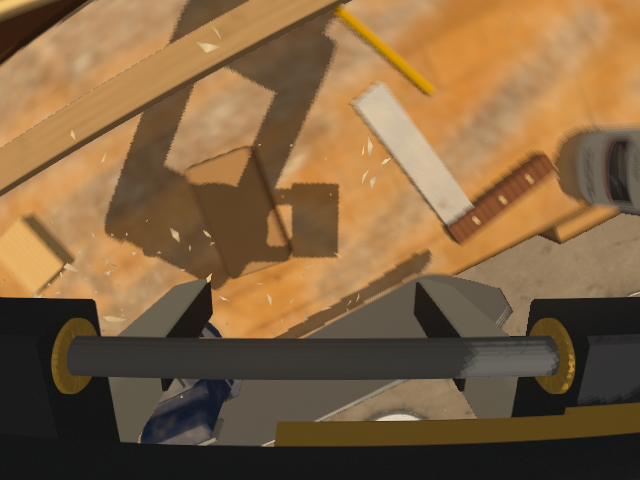

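The wrist view shows the block at about (240,210). I'll measure it there and complete the move.

```bash
python3 -c "
from h import *
c=vision.read_camera('wrist')
m=vision.masks_of('block_centre','wrist')[0]['region'].astype(np.uint8)
k=max(cv2.findContours(m,0,2)[0],key=cv2.contourArea)
p=onz(c,k.reshape(-1,2),.031)[:,:2]*1000
print(cv2.minAreaRect(p.astype(np.float32)))
print(onz(c,[(187,168),(250,147),(290,250),(230,276)],.031))
plan([.439,.344,.16],Rd(172.5))
"
```

```text
((439.1220703125, 346.5596618652344), (104.6627426147461, 64.31202697753906), 81.24877166748047)
[[0.46137796 0.28978584 0.031     ]
 [0.40605852 0.30025647 0.031     ]
 [0.41922541 0.39281186 0.031     ]
 [0.47821495 0.38872201 0.031     ]]
from [0.3885 0.3852 0.194 ] d [ 0.0505 -0.0412 -0.034 ] n 3 F [-0.2  0.5  0. ] w 0.0929 t 2.45
{"twist": [0.0, 0.1, -6.9], "offset": [0.42, -2.13, 1.13]}
{"twist": [0.0, 0.1, -6.9], "offset": [0.67, -2.07, 1.13]}
{"twist": [0.0, 0.1, -6.9], "offset": [0.91, -1.97, 1.13]}
```

Emit:
send_rows:
  increments:
    - {"twist":[0,0,-6.9],"offset":[0.4,-2.1,1.1],"gripper":0}
    - {"twist":[0,0,-6.9],"offset":[0.7,-2.1,1.1],"gripper":0}
    - {"twist":[0,0,-6.9],"offset":[0.9,-2.0,1.1],"gripper":0}
    - {"twist":[0,0,0],"offset":[0,0,0],"gripper":0}

```text
time: 2.85
tcp_pos: [0.4371, 0.3472, 0.1621]
tcp_rot: [-2.078, 2.349, 0.006]
wrist_force: [0.4, 0.2, 0.3]
gripper_width: 0.093
```

```bash
python3 -c "
from h import *
c=vision.read_camera('wrist');cv2.imwrite('pics/w2.png',c['img'])
m=vision.masks_of('block_centre','wrist')[0]['region'].astype(np.uint8)
k=max(cv2.findContours(m,0,2)[0],key=cv2.contourArea)
p=onz(c,k.reshape(-1,2),.031)[:,:2]*1000
print(cv2.minAreaRect(p.astype(np.float32)))
plan([.439,.345,.003],Rd(172.3))
"
```

```text
((441.680419921875, 345.50677490234375), (105.90110778808594, 60.5709114074707), 80.77743530273438)
from [0.4362 0.3487 0.1634] d [ 0.0028 -0.0037 -0.1604] n 5 F [-0.   0.4  0.5] w 0.093 t 2.95
{"twist": [-0.0, 0.1, 0.1], "offset": [0.09, -0.06, 3.21]}
{"twist": [-0.0, 0.1, 0.1], "offset": [0.09, -0.06, 3.21]}
{"twist": [-0.0, 0.1, 0.1], "offset": [0.08, -0.06, 3.21]}
{"twist": [-0.0, 0.1, 0.1], "offset": [0.08, -0.06, 3.21]}
{"twist": [-0.0, 0.1, 0.1], "offset": [0.07, -0.06, 3.21]}
```

View pics/w2.png

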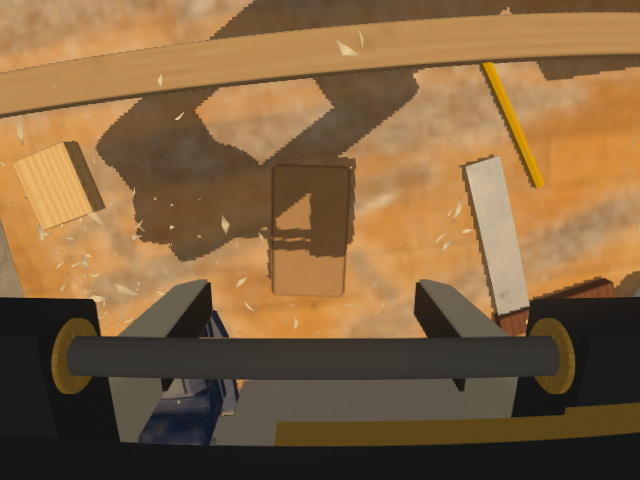

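Emit:
send_rows:
  increments:
    - {"twist":[0,0,0.5],"offset":[0.1,-0.1,3.2],"gripper":0}
    - {"twist":[0,0,0.3],"offset":[0.1,-0.1,3.2],"gripper":0}
    - {"twist":[0,0,0],"offset":[0.1,-0.1,3.2],"gripper":0}
    - {"twist":[0,0,0],"offset":[0.0,-0.1,2.8],"gripper":0}
    - {"twist":[0,0,0],"offset":[0.0,0,1.5],"gripper":0}
    - {"twist":[0,0,0],"offset":[0,0,0],"gripper":0}

```text
time: 3.55
tcp_pos: [0.4376, 0.356, 0.0273]
tcp_rot: [-2.033, 2.369, 0.008]
wrist_force: [-0.2, 0.2, -0.4]
gripper_width: 0.0928
```

```bash
python3 -c "
from h import *
plan([.440,.345,.004],Rd(171.5))
"
```

```text
from [0.4376 0.356  0.0273] d [ 0.0024 -0.011  -0.0233] n 1 F [-0.2  0.2 -0.4] w 0.0928 t 3.55
{"twist": [-0.5, 1.0, -0.2], "offset": [1.09, -0.39, 2.31]}
```

Emit:
send_rows:
  increments:
    - {"twist":[0,0.5,0],"offset":[0.6,-0.2,0.8],"gripper":0}
    - {"twist":[0,0.5,0],"offset":[0.5,-0.2,0.8],"gripper":0}
    - {"twist":[0,0,0],"offset":[0,0,0.3],"gripper":0}
    - {"twist":[0,0,0],"offset":[0,0,0],"gripper":0}

```text
time: 3.95
tcp_pos: [0.4408, 0.3467, 0.0105]
tcp_rot: [-2.037, 2.377, -0.013]
wrist_force: [0.2, -0.3, 1.1]
gripper_width: 0.0926
```

```bash
python3 -c "
from h import *
plan([.440,.345,.004],Rd(171.5))
"
```

```text
from [0.4408 0.3467 0.0105] d [-0.0008 -0.0017 -0.0065] n 1 F [ 0.2 -0.3  1.1] w 0.0926 t 3.95
{"twist": [-0.8, 0.2, -0.3], "offset": [0.18, 0.06, 0.65]}
```

Emit:
send_rows:
  increments:
    - {"twist":[-0.5,0,0],"offset":[0.2,0.1,0.6],"gripper":0}
    - {"twist":[0,0,0],"offset":[0,0,0],"gripper":0.6}
    - {"twist":[0,0,0],"offset":[0,0,0],"gripper":0.6}
    - {"twist":[0,0,0],"offset":[0,0,0],"gripper":0.6}
    - {"twist":[0,0,0],"offset":[0,0,0],"gripper":0.6}
    - {"twist":[0,0,0],"offset":[0,0,0],"gripper":0.6}
  force: 20

```text
time: 4.55
tcp_pos: [0.4408, 0.345, 0.0055]
tcp_rot: [-2.038, 2.381, -0.002]
wrist_force: [-0.1, 0.6, 0.6]
gripper_width: 0.0579
```

```bash
python3 -c "
from h import *
plan([.440,.345,.14],Rd(171.5))
"
```

```text
from [0.4408 0.345  0.0055] d [-0.0008  0.      0.1345] n 4 F [-0.1  0.6  0.6] w 0.0579 t 4.55
{"twist": [-0.1, 0.1, -0.1], "offset": [-0.01, -0.0, -3.36]}
{"twist": [-0.1, 0.1, -0.1], "offset": [-0.01, 0.0, -3.36]}
{"twist": [-0.1, 0.1, -0.1], "offset": [-0.0, 0.01, -3.36]}
{"twist": [-0.1, 0.1, -0.1], "offset": [-0.0, 0.01, -3.36]}
```

Emit:
send_rows:
  increments:
    - {"twist":[0,0,0],"offset":[0,0,-2],"gripper":0.6}
    - {"twist":[0,0,0],"offset":[0,0,-3.5],"gripper":0.6}
    - {"twist":[0,0,0],"offset":[0,0,-3.5],"gripper":0.6}
    - {"twist":[0,0,0],"offset":[0,0,-3.5],"gripper":0.6}
    - {"twist":[0,0,0],"offset":[0,0,-3.5],"gripper":0.6}
    - {"twist":[0,0,0],"offset":[0,0,-3.5],"gripper":0.6}
    - {"twist":[0,0,0],"offset":[0,0,-2],"gripper":0.6}

```text
time: 5.25
tcp_pos: [0.436, 0.3427, 0.2238]
tcp_rot: [2.04, -2.384, -0.002]
wrist_force: [-0.1, -0.8, -0.4]
gripper_width: 0.0577
```

```bash
python3 -c "
from h import *
plan([.4985,-.185,.21],Rd(90),step=3.5)
"
```

```text
from [0.436  0.3427 0.2238] d [ 0.0625 -0.5277 -0.0138] n 16 F [-0.1 -0.8 -0.4] w 0.0577 t 5.25
{"twist": [0.0, -0.0, 5.1], "offset": [3.2, -0.9, 0.09]}
{"twist": [0.0, -0.0, 5.1], "offset": [3.11, -1.17, 0.09]}
{"twist": [0.0, -0.0, 5.1], "offset": [2.99, -1.44, 0.09]}
{"twist": [0.0, -0.0, 5.1], "offset": [2.85, -1.7, 0.09]}
{"twist": [0.0, -0.0, 5.1], "offset": [2.69, -1.95, 0.09]}
{"twist": [0.0, -0.0, 5.1], "offset": [2.51, -2.18, 0.09]}
{"twist": [0.0, -0.0, 5.1], "offset": [2.3, -2.39, 0.09]}
{"twist": [0.0, -0.0, 5.1], "offset": [2.08, -2.59, 0.09]}
{"twist": [0.0, -0.0, 5.1], "offset": [1.85, -2.76, 0.09]}
{"twist": [0.0, -0.0, 5.1], "offset": [1.6, -2.91, 0.09]}
{"twist": [0.0, -0.0, 5.1], "offset": [1.33, -3.04, 0.09]}
{"twist": [0.0, -0.0, 5.1], "offset": [1.06, -3.15, 0.09]}
{"twist": [0.0, -0.0, 5.1], "offset": [0.78, -3.23, 0.09]}
{"twist": [0.0, -0.0, 5.1], "offset": [0.49, -3.29, 0.09]}
{"twist": [0.0, -0.0, 5.1], "offset": [0.2, -3.32, 0.09]}
{"twist": [0.0, -0.0, 5.1], "offset": [-0.1, -3.32, 0.09]}
```

Emit:
send_rows:
  increments:
    - {"twist":[0,0,5.1],"offset":[3.2,-0.9,0],"gripper":0.6}
    - {"twist":[0,0,5.1],"offset":[3.1,-1.2,0],"gripper":0.6}
    - {"twist":[0,0,5.1],"offset":[3.0,-1.4,0],"gripper":0.6}
    - {"twist":[0,0,5.1],"offset":[2.9,-1.7,0],"gripper":0.6}
    - {"twist":[0,0,5.1],"offset":[2.7,-2.0,0],"gripper":0.6}
    - {"twist":[0,0,5.1],"offset":[2.5,-2.2,0],"gripper":0.6}
    - {"twist":[0,0,5.1],"offset":[2.3,-2.4,0],"gripper":0.6}
    - {"twist":[0,0,5.1],"offset":[2.1,-2.6,0],"gripper":0.6}
    - {"twist":[0,0,5.1],"offset":[1.9,-2.8,0],"gripper":0.6}
    - {"twist":[0,0,5.1],"offset":[1.6,-2.9,0],"gripper":0.6}

```text
time: 6.25
tcp_pos: [0.4715, 0.0044, 0.2285]
tcp_rot: [-0.775, 3.037, 0.003]
wrist_force: [0.3, 0.5, -0.6]
gripper_width: 0.0578
```

```bash
python3 -c "
from h import *
plan([.4985,-.185,.19],Rd(90),step=3.5)
"
```

```text
from [0.4715 0.0044 0.2285] d [ 0.027  -0.1894 -0.0385] n 6 F [ 0.3  0.5 -0.6] w 0.0578 t 6.25
{"twist": [0.0, 0.1, 4.8], "offset": [1.12, -2.99, 0.63]}
{"twist": [0.0, 0.1, 4.8], "offset": [0.87, -3.07, 0.64]}
{"twist": [0.0, 0.1, 4.8], "offset": [0.61, -3.13, 0.64]}
{"twist": [0.0, 0.1, 4.8], "offset": [0.35, -3.17, 0.64]}
{"twist": [0.0, 0.1, 4.8], "offset": [0.08, -3.19, 0.64]}
{"twist": [0.0, 0.1, 4.8], "offset": [-0.19, -3.18, 0.64]}
```

Emit:
send_rows:
  increments:
    - {"twist":[0,0,4.8],"offset":[1.1,-3.0,0.3],"gripper":0.6}
    - {"twist":[0,0,4.8],"offset":[0.9,-3.1,0.3],"gripper":0.6}
    - {"twist":[0,0,4.8],"offset":[0.6,-3.1,0.6],"gripper":0.6}
    - {"twist":[0,0,4.8],"offset":[0.4,-3.2,0.6],"gripper":0.6}
    - {"twist":[0,0,4.8],"offset":[0.1,-3.2,0.6],"gripper":0.6}
    - {"twist":[0,0,4.8],"offset":[-0.2,-3.2,0.6],"gripper":0.6}
    - {"twist":[0,0,0],"offset":[0,0,0],"gripper":0.6}

```text
time: 6.95
tcp_pos: [0.4954, -0.1976, 0.197]
tcp_rot: [0.048, 3.133, 0.004]
wrist_force: [-0.5, 0.8, -0.7]
gripper_width: 0.0576
```

```bash
python3 -c "
from h import *
plan([.4985,-.185,.07],Rd(90),step=3.5)
for n in ('wrist','scene','top'):
  c=vision.read_camera(n);cv2.imwrite('pics/%s3.png'%n,c['img'])
"
```

```text
from [ 0.4954 -0.1976  0.197 ] d [ 0.0031  0.0126 -0.127 ] n 4 F [-0.5  0.8 -0.7] w 0.0576 t 6.95
{"twist": [0.0, 0.1, -0.4], "offset": [-0.04, 0.31, 3.18]}
{"twist": [0.0, 0.1, -0.4], "offset": [-0.05, 0.31, 3.18]}
{"twist": [0.0, 0.1, -0.4], "offset": [-0.06, 0.31, 3.18]}
{"twist": [0.0, 0.1, -0.4], "offset": [-0.07, 0.31, 3.18]}
```

View pics/wrist3.png

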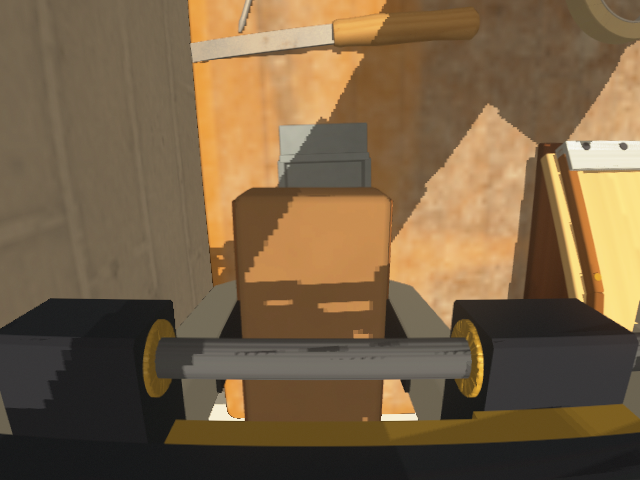

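View pics/scene3.png

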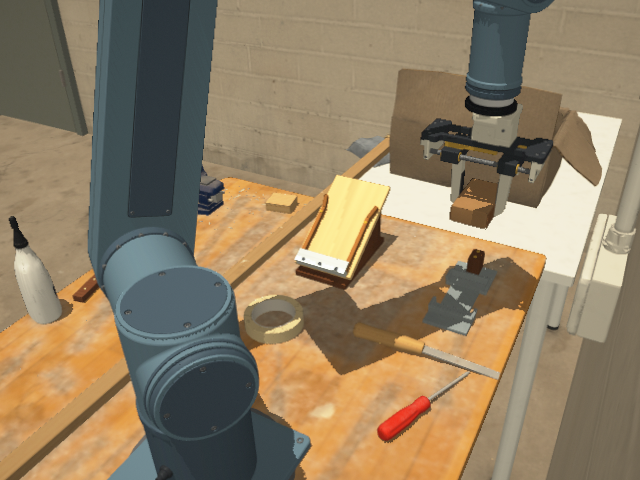

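```bash
python3 -c "
from h import *
c=vision.read_camera('wrist');s=r.read_state()
cv2.imwrite('pics/wc4.png',cv2.resize(c['img'][100:320,200:420],None,fx=2.7,fy=2.7,interpolation=cv2.INTER_CUBIC))
z=s['tcp_pos'][2]-.0055+.031
print(s['tcp_pos'])
print(onz(c,[(236,203),(390,200),(252,188),(375,188)],z))
print(onz(c,[(280,124.5),(367,123.5)],.007))
for h in ('tray_pocket',): 
  for m in vision.masks_of(h,'wrist'): print(m['conf'],m['at'])
"
```

```text
[ 0.49536521 -0.19321707  0.1981785 ]
[[ 0.44777988 -0.22100321  0.2236785 ]
 [ 0.44818804 -0.16504336  0.2236785 ]
 [ 0.44252269 -0.21483071  0.2236785 ]
 [ 0.44370563 -0.1705674   0.2236785 ]]
[[ 0.41082636 -0.22011885  0.007     ]
 [ 0.41186757 -0.14327306  0.007     ]]
0.87 [318.5, 154.5]
0.63 [353.5, 34.1]
```

View pics/wc4.png

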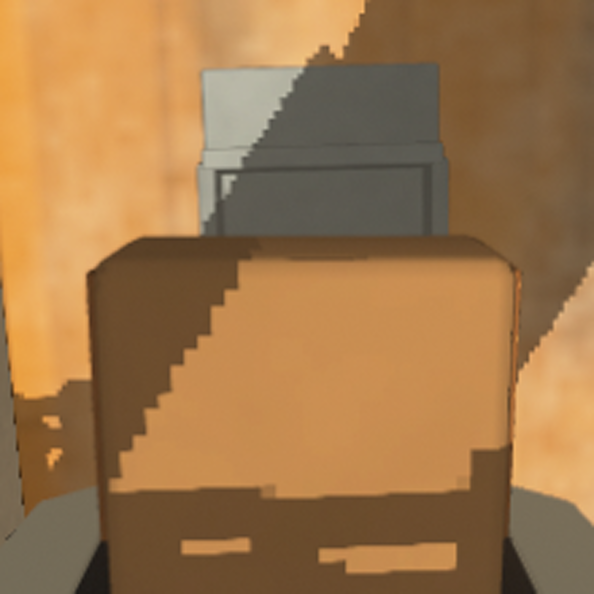

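Emit:
send_rows:
  increments:
    - {"twist":[0,0,-0.7],"offset":[-0.1,0.3,3],"gripper":0.6}
    - {"twist":[0,0,-0.7],"offset":[-0.1,0.3,3.5],"gripper":0.6}
    - {"twist":[0,0,0],"offset":[-0.1,0.3,3.5],"gripper":0.6}
    - {"twist":[0,0,0],"offset":[-0.1,0,3],"gripper":0.6}
    - {"twist":[0,0,0],"offset":[0,0,0],"gripper":0.6}

```text
time: 7.7
tcp_pos: [0.5042, -0.1787, 0.0695]
tcp_rot: [-0.019, 3.123, -0.002]
wrist_force: [-1.1, 0.5, -0.6]
gripper_width: 0.0581
```

```bash
python3 -c "
from h import *
plan([.4995,-.185,.04],Rd(89.6),step=3.5)
c=vision.read_camera('wrist');cv2.imwrite('pics/w5.png',c['img'])
"
```

```text
from [ 0.5042 -0.1787  0.0695] d [-0.0047 -0.0063 -0.0295] n 1 F [-1.1  0.5 -0.6] w 0.0581 t 7.7
{"twist": [-0.1, 1.0, 1.1], "offset": [0.53, -0.62, 2.95]}
```

View pics/w5.png

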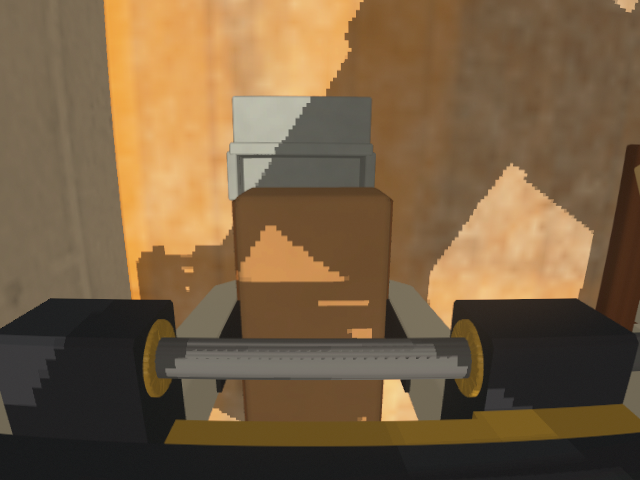

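Emit:
send_rows:
  increments:
    - {"twist":[0,0.6,0.6],"offset":[0.3,-0.4,1],"gripper":0.6}
    - {"twist":[0,0.5,0.5],"offset":[0.3,-0.3,1],"gripper":0.6}
    - {"twist":[0,0,0],"offset":[0,0,0.7],"gripper":0.6}
    - {"twist":[0,0,0],"offset":[0,0,0],"gripper":0.6}

```text
time: 8.15
tcp_pos: [0.5027, -0.1883, 0.048]
tcp_rot: [0.01, 3.134, -0.012]
wrist_force: [0.6, -0.2, -0.4]
gripper_width: 0.0581
```

```bash
python3 -c "
from h import *
c=vision.read_camera('wrist');cv2.imwrite('pics/w6.png',c['img'])
cv2.imwrite('pics/wc6.png',cv2.resize(c['img'][60:280,200:420],None,fx=2.7,fy=2.7,interpolation=cv2.INTER_CUBIC))
plan([.4995,-.185,.04],Rd(89.6),step=3.5)
"
```

```text
from [ 0.503  -0.1885  0.0484] d [-0.0035  0.0035 -0.0084] n 1 F [ 0.3  0.5 -0.8] w 0.0578 t 8.2
{"twist": [-0.5, 0.5, 0.0], "offset": [0.36, 0.35, 0.83]}
```

View pics/wc6.png

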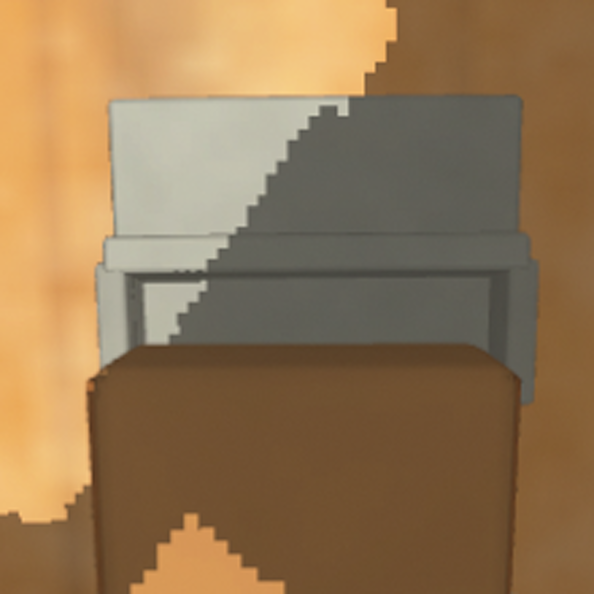

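```bash
python3 -c "
from h import *
c=vision.read_camera('wrist');s=r.read_state();print(s['tcp_pos'],s['tcp_rot'])
z=s['tcp_pos'][2]+.0255
print(onz(c,[(232.6,200.7),(393,200.7),(250,188),(375,188)],z))
print(onz(c,[(240.4,96.7),(393,95.2)],.007))
plan([.4995,-.185,.04],Rd(89.6),step=3.5)
"
```

```text
[ 0.50315192 -0.18850503  0.04864093] [ 0.00996218  3.13290798 -0.01322165]
[[ 0.45529607 -0.21767901  0.07414093]
 [ 0.45567106 -0.15940188  0.07414093]
 [ 0.45074971 -0.21110064  0.07414093]
 [ 0.45105203 -0.16608799  0.07414093]]
[[ 0.41169967 -0.22550005  0.007     ]
 [ 0.4115793  -0.14806322  0.007     ]]
from [ 0.5032 -0.1885  0.0486] d [-0.0037  0.0035 -0.0086] n 1 F [ 0.2  0.6 -0.9] w 0.058 t 8.25
{"twist": [-0.5, 0.5, 0.0], "offset": [0.37, 0.36, 0.86]}
```

Emit:
send_rows:
  increments:
    - {"twist":[-0.4,0.4,0],"offset":[0.2,0.2,0.8],"gripper":0.6}
    - {"twist":[0,0,0],"offset":[0.0,0.0,0.8],"gripper":0.6}
    - {"twist":[0,0,0],"offset":[0,0,0],"gripper":0.6}

```text
time: 8.55
tcp_pos: [0.5017, -0.1869, 0.0323]
tcp_rot: [0.01, 3.139, -0.003]
wrist_force: [-0.4, -0.8, -0.7]
gripper_width: 0.0577
```

```bash
python3 -c "
from h import *
plan([.5005,-.186,.014],Rd(89.9),step=3.5)
"
```

```text
from [ 0.5017 -0.1869  0.0323] d [-0.0012  0.0009 -0.0183] n 1 F [-0.4 -0.8 -0.7] w 0.0577 t 8.55
{"twist": [-0.1, 0.2, -0.3], "offset": [0.12, 0.09, 1.83]}
```

Emit:
send_rows:
  increments:
    - {"twist":[0,0.2,-0.3],"offset":[0.1,0.1,0.7],"gripper":0.6}
    - {"twist":[0,0,0],"offset":[0.0,0.0,0.7],"gripper":0.6}
    - {"twist":[0,0,0],"offset":[0,0,0],"gripper":0.6}

```text
time: 8.85
tcp_pos: [0.5004, -0.1856, 0.0167]
tcp_rot: [-0.001, -3.14, 0.002]
wrist_force: [-0.4, -0.7, -1.2]
gripper_width: 0.0576
```

```bash
python3 -c "
from h import *
plan([.5005,-.186,.0125],Rd(89.9),step=3.5)
c=vision.read_camera('wrist')
cv2.imwrite('pics/wc7.png',cv2.resize(c['img'][60:280,200:420],None,fx=2.7,fy=2.7,interpolation=cv2.INTER_CUBIC))
"
```

```text
from [ 0.5004 -0.1856  0.0167] d [ 0.0001 -0.0004 -0.0042] n 1 F [-0.4 -0.7 -1.2] w 0.0576 t 8.85
{"twist": [-0.1, -0.1, 0.1], "offset": [-0.01, -0.03, 0.42]}
```

View pics/wc7.png

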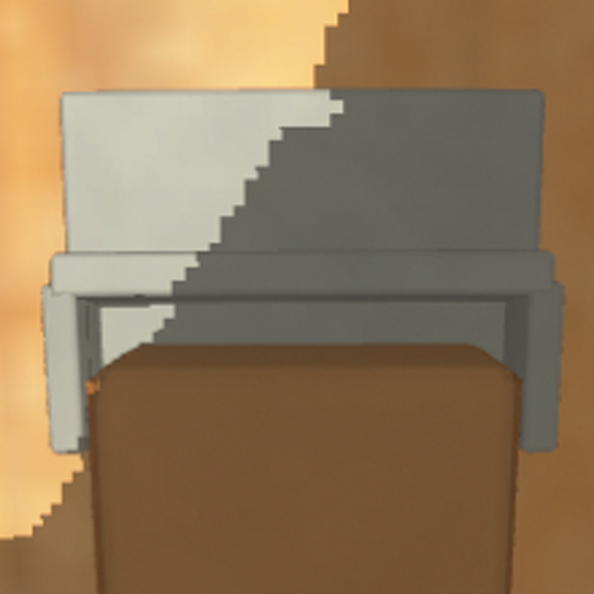

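The block is centred between the pocket walls and nothing is in contact yet. Next I lower the last 4 mm and release.

Emit:
send_rows:
  increments:
    - {"twist":[0,0,0],"offset":[0,0,0.3],"gripper":0.6}
    - {"twist":[0,0,0],"offset":[0,0,0.1],"gripper":0.6}
    - {"twist":[0,0,0],"offset":[0,0,0],"gripper":0.25}
    - {"twist":[0,0,0],"offset":[0,0,0],"gripper":0.25}
    - {"twist":[0,0,0],"offset":[0,0,0],"gripper":0.25}
    - {"twist":[0,0,0],"offset":[0,0,-0.5],"gripper":0.25}
    - {"twist":[0,0,0],"offset":[0,0,-1.5],"gripper":0.25}
    - {"twist":[0,0,0],"offset":[0,0,-3],"gripper":0.25}
    - {"twist":[0,0,0],"offset":[0,0,-3.5],"gripper":0.2}
    - {"twist":[0,0,0],"offset":[0,0,-3],"gripper":0.2}

```text
time: 9.9
tcp_pos: [0.4984, -0.1842, 0.1293]
tcp_rot: [-0.002, -3.134, -0.004]
wrist_force: [0.5, -0.4, 1.1]
gripper_width: 0.0741
```

```bash
python3 -c "
from h import *
for n in('wrist','top'):
  c=vision.read_camera(n);cv2.imwrite('pics/%s8.png'%n,c['img'])
plan([.581,-.186,.14],Rd(89.9),step=3.5)
"
```

```text
from [ 0.5011 -0.1859  0.1323] d [ 0.0799 -0.0001  0.0077] n 3 F [ 0.4 -0.3  0.9] w 0.0743 t 10.0
{"twist": [-0.0, -0.0, 0.0], "offset": [-2.66, -0.0, -0.26]}
{"twist": [-0.0, -0.0, 0.0], "offset": [-2.66, -0.0, -0.26]}
{"twist": [-0.0, -0.0, 0.0], "offset": [-2.66, -0.0, -0.26]}
```

View pics/wrist8.png

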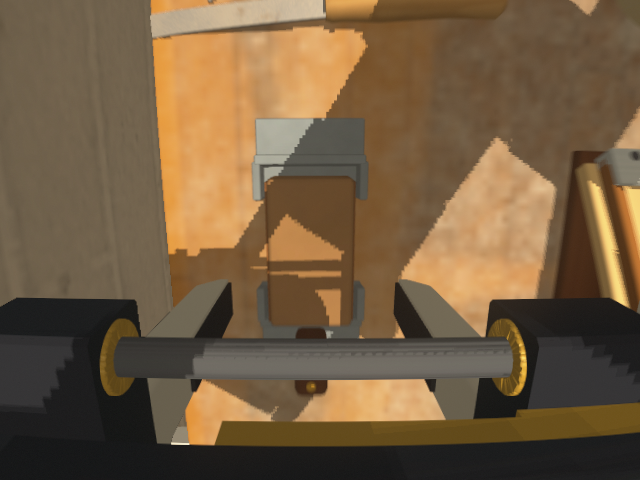

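View pics/top8.png

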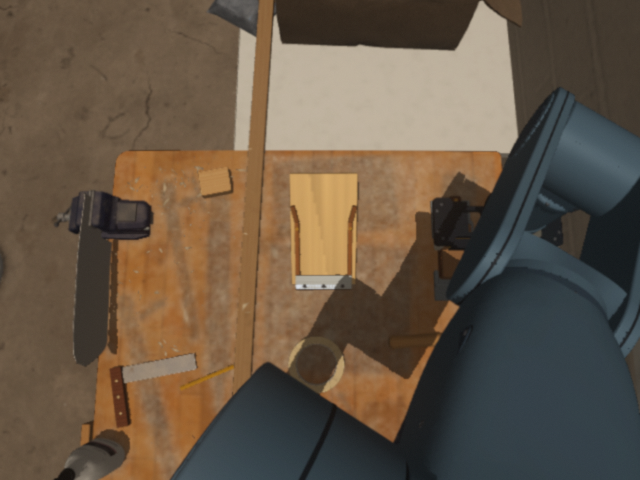

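The block lies flat inside the pocket walls. Moving over the handle now.

Emit:
send_rows:
  increments:
    - {"twist":[0,0,0],"offset":[-2.7,0,0],"gripper":0.2}
    - {"twist":[0,0,0],"offset":[-2.7,0,0],"gripper":0.2}
    - {"twist":[0,0,0],"offset":[-2.6,0,0],"gripper":0.2}
    - {"twist":[0,0,0],"offset":[0,0,0],"gripper":0.2}

```text
time: 10.4
tcp_pos: [0.5824, -0.1858, 0.1327]
tcp_rot: [0.003, 3.141, -0.005]
wrist_force: [-0.3, 0.2, -0.5]
gripper_width: 0.0742
```

```bash
python3 -c "
from h import *
c=vision.read_camera('wrist');cv2.imwrite('pics/w9.png',c['img'])
for m in vision.masks_of('block_centre','wrist')[:1]: print(m['conf'],m['at'])
plan([.581,-.186,.065],Rd(89.9),step=3.5)
"
```

```text
0.81 [309.8, 123.1]
from [ 0.5795 -0.1853  0.1323] d [ 0.0015 -0.0007 -0.0673] n 2 F [ 0.1  0.  -0.3] w 0.0747 t 10.5
{"twist": [-0.1, -0.1, -0.0], "offset": [-0.09, -0.03, 3.36]}
{"twist": [-0.1, -0.1, -0.0], "offset": [-0.08, -0.03, 3.36]}
```

View pics/w9.png

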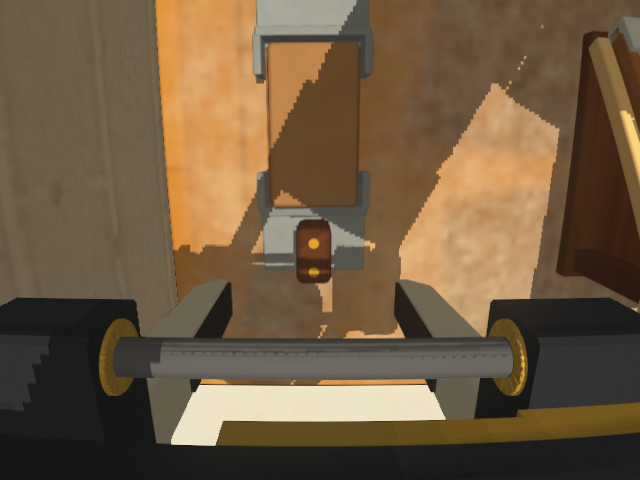

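```bash
python3 -c "
from h import *
c=vision.read_camera('wrist');print(r.read_state()['tcp_pos'])
print(onz(c,[(313.5,221),(313.5,281),(296,251),(331,251)],.047))
print(onz(c,[(267,240),(365,240)],.007))
"
```

```text
[ 0.57896131 -0.18530844  0.13239397]
[[ 0.56066334 -0.18547543  0.047     ]
 [ 0.60227903 -0.18560683  0.047     ]
 [ 0.58102713 -0.19725687  0.047     ]
 [ 0.58110149 -0.17382457  0.047     ]]
[[ 0.58291076 -0.22139536  0.007     ]
 [ 0.58315273 -0.14583211  0.007     ]]
```

Emit:
send_rows:
  increments:
    - {"twist":[0,0,0],"offset":[-0.1,0,3.5],"gripper":0.2}
    - {"twist":[0,0,0],"offset":[-0.1,0,3.5],"gripper":0.2}
    - {"twist":[0,0,0],"offset":[0,0,2.5],"gripper":0.2}
    - {"twist":[0,0,0],"offset":[0,0,0],"gripper":0.2}

```text
time: 10.95
tcp_pos: [0.5768, -0.1857, 0.0361]
tcp_rot: [-0.006, -3.138, 0.004]
wrist_force: [-0.2, 0.4, -0.2]
gripper_width: 0.0745
```

```bash
python3 -c "
from h import *
plan([.581,-.1855,.012],Rd(89.9),step=3.5)
"
```

```text
from [ 0.5768 -0.1857  0.0361] d [ 0.0042  0.0002 -0.0241] n 1 F [-0.2  0.4 -0.2] w 0.0745 t 10.95
{"twist": [-0.1, -0.2, -0.1], "offset": [-0.43, 0.03, 2.41]}
```

Emit:
send_rows:
  increments:
    - {"twist":[0,-0.1,0],"offset":[-0.2,0,1.2],"gripper":0.2}
    - {"twist":[0,0,0],"offset":[-0.2,0,1.0],"gripper":0.2}
    - {"twist":[0,0,0],"offset":[0,0,0.2],"gripper":0.2}
    - {"twist":[0,0,0],"offset":[0,0,0],"gripper":0.2}

```text
time: 11.35
tcp_pos: [0.5811, -0.1869, 0.0135]
tcp_rot: [0.008, 3.14, -0.006]
wrist_force: [0.4, -0.3, 0.1]
gripper_width: 0.0744
```

```bash
python3 -c "
from h import *
plan([.581,-.1855,.012],Rd(89.9),step=3.5)
"
```

```text
from [ 0.5811 -0.1869  0.0135] d [-0.0001  0.0014 -0.0015] n 1 F [ 0.4 -0.3  0.1] w 0.0744 t 11.35
{"twist": [-0.2, 0.1, -0.2], "offset": [0.01, 0.14, 0.15]}
```

Closing on the handle at 60 N.

Emit:
send_rows:
  increments:
    - {"twist":[0,0,0],"offset":[0,0.1,0],"gripper":0.85}
    - {"twist":[0,0,0],"offset":[0,0,0],"gripper":0.85}
    - {"twist":[0,0,0],"offset":[0,0,0],"gripper":0.85}
    - {"twist":[0,0,0],"offset":[0,0,0],"gripper":1}
    - {"twist":[0,0,0],"offset":[0,0,0],"gripper":1}
    - {"twist":[0,0,0],"offset":[0,0,0],"gripper":1}
    - {"twist":[0,0,0],"offset":[0,0,0],"gripper":1}
  force: 60

```text
time: 12.05
tcp_pos: [0.583, -0.1864, 0.0164]
tcp_rot: [0.007, 3.136, -0.01]
wrist_force: [-0.1, 2.0, 3.3]
gripper_width: 0.0237
```

```bash
python3 -c "
from h import *
s=r.read_state();print(s['wrist_force'],s['wrist_torque'],s['tcp_pos'],s['tcp_rot'])
"
```

```text
[-0.11274     2.01761961  3.271714  ] [0.66438963 0.1365057  0.05191595] [ 0.58295763 -0.18641978  0.01635511] [ 0.00740546  3.13590762 -0.00969956]
```

Emit:
send_rows:
  increments:
    - {"twist":[0,0,0],"offset":[0,0,-0.5],"gripper":1}
    - {"twist":[0,0,0],"offset":[0,0,-1],"gripper":1}
    - {"twist":[0,0,0],"offset":[0,0,-1.5],"gripper":1}
    - {"twist":[0,0,0],"offset":[0,0,-1.5],"gripper":1}
    - {"twist":[0,0,0],"offset":[0,0,-1.0],"gripper":1}
    - {"twist":[0,0,0],"offset":[0,0,0],"gripper":1}

```text
time: 12.65
tcp_pos: [0.5814, -0.1854, 0.0735]
tcp_rot: [0.008, 3.139, -0.007]
wrist_force: [0.2, 0.1, -2.6]
gripper_width: 0.0237
```

```bash
python3 -c "
from h import *
s=r.read_state();print(s['wrist_force'],s['wrist_torque'],s['tcp_pos'],s['tcp_rot'])
for n in('wrist','scene'):
  c=vision.read_camera(n);cv2.imwrite('pics/%s10.png'%n,c['img'])
cv2.imwrite('pics/sc10.png',cv2.resize(c['img'][200:360,400:560],None,fx=3.7,fy=3.7,interpolation=cv2.INTER_CUBIC))
"
```

```text
[ 0.16255705  0.1049814  -2.6037062 ] [ 0.03102512 -0.21538833 -0.01779617] [ 0.58136847 -0.18538992  0.07345113] [ 0.0076367   3.13913303 -0.00679601]
```

View pics/wrist10.png

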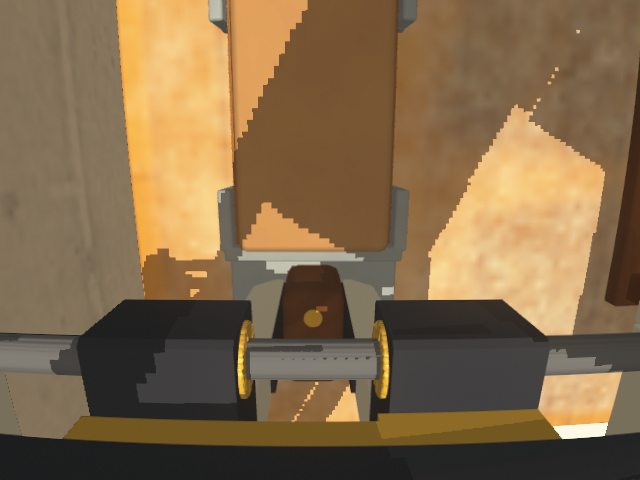

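View pics/sc10.png

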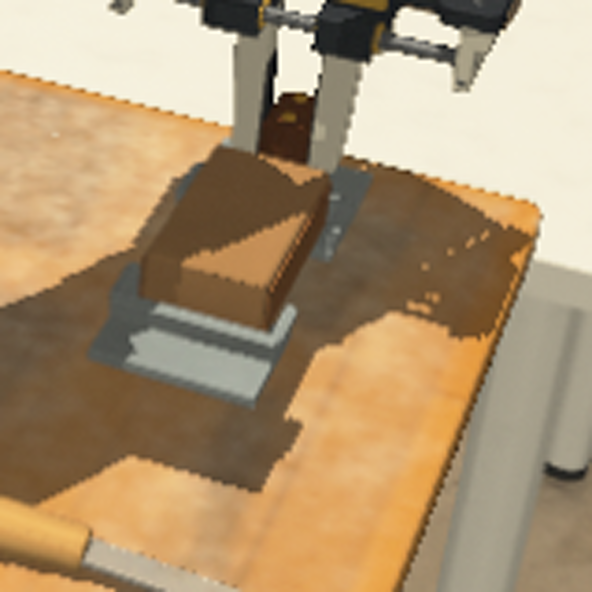

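```bash
python3 -c "
from h import *
c=vision.read_camera('scene');s=r.read_state();p=s['tcp_pos']
print(p,s['wrist_force'])
Rt=R.from_rotvec(s['tcp_rot']).as_matrix()@np.diag([-1,1,-1])
for th in (0,1,2,3,4,6):
  Q=Rt@R.from_euler('y',-th,degrees=True).as_matrix()
  X=np.array([(-90,39,0),(-90,-39,0),(110,-39,0)])/1000-np.array([.081,0,.006])
  print(th,(proj(c,X@Q.T+p)).round(1).tolist())
w=vision.read_camera('wrist')
for th in (-2,0,2,4,6):
  Q=Rt@R.from_euler('y',-th,degrees=True).as_matrix()
  X=np.array([(-52.5,-29,31),(-52.5,29,31),(52.5,-29,31),(52.5,29,31),(64,33,12),(64,-33,12)])/1000-np.array([.081,0,.006])
  print(th,(proj(w,X@Q.T+p)).round(0).tolist())
"
```

```text
[ 0.58010468 -0.1847503   0.07125336] [-0.87608292 -0.10100528 -3.65212866]
0 [[422.9, 293.2], [468.1, 306.7], [500.4, 245.9]]
1 [[422.8, 294.6], [468.0, 308.1], [500.4, 245.6]]
2 [[422.7, 295.9], [467.8, 309.4], [500.5, 245.4]]
3 [[422.7, 297.2], [467.6, 310.8], [500.5, 245.1]]
4 [[422.6, 298.5], [467.5, 312.1], [500.6, 244.9]]
6 [[422.5, 301.0], [467.2, 314.6], [500.7, 244.4]]
-2 [[223.0, -62.0], [405.0, -62.0], [237.0, 253.0], [391.0, 253.0], [391.0, 265.0], [237.0, 265.0]]
0 [[226.0, -58.0], [402.0, -58.0], [237.0, 250.0], [391.0, 250.0], [390.0, 264.0], [238.0, 264.0]]
2 [[229.0, -54.0], [399.0, -54.0], [238.0, 247.0], [391.0, 247.0], [390.0, 263.0], [238.0, 263.0]]
4 [[232.0, -49.0], [396.0, -49.0], [238.0, 244.0], [390.0, 244.0], [390.0, 263.0], [238.0, 263.0]]
6 [[234.0, -44.0], [394.0, -44.0], [239.0, 242.0], [390.0, 242.0], [390.0, 262.0], [238.0, 262.0]]
```

Emit:
send_rows:
  increments:
    - {"twist":[0,0,0],"offset":[0,0,-1.5],"gripper":1}
    - {"twist":[0,0,0],"offset":[0,0,-2.5],"gripper":1}
    - {"twist":[0,0,0],"offset":[0,0,-2.5],"gripper":1}
    - {"twist":[0,0,0],"offset":[0,0,-2.5],"gripper":1}
    - {"twist":[0,0,0],"offset":[0,0,-2.5],"gripper":1}
    - {"twist":[0,0,0],"offset":[0,0,-2.5],"gripper":1}
    - {"twist":[0,0,0],"offset":[0,0,-2],"gripper":1}
    - {"twist":[0,0,0],"offset":[0,0,-1],"gripper":1}

```text
time: 13.65
tcp_pos: [0.5758, -0.1822, 0.2357]
tcp_rot: [-0.008, -3.121, -0.013]
wrist_force: [-0.5, 0.3, -3.6]
gripper_width: 0.0235
```

```bash
cat >> h.py <<'E'
H=np.array([.5197,.0668,.0782])
Rs=R.from_euler('ZY',[0.42,-30],degrees=True).as_matrix()
RT=Rs@np.diag([-1,1,-1])
def st(u,h,y=0): return H+Rs@(np.array([81+u,y,7+h])/1000)
def where():
    s=r.read_state(); q=Rs.T@(s['tcp_pos']-H)*1000-[81,0,7]
    w=(R.from_matrix(RT).inv()*R.from_rotvec(s['tcp_rot'])).as_rotvec(degrees=True)
    print("u,y,h",q.round(1),"tilt err tool",w.round(2),"F stand",(Rs.T@s['wrist_force']).round(1),"T",s['wrist_torque'].round(2),"w",round(s['gripper_width'],4),"t",round(s['time'],2))
E
python3 -c "
from h import *
print(st(35,25))
plan([.604,.0672,.24],RT,step=2.6)
"
```

```text
[0.60415668 0.06741911 0.16391281]
from [ 0.5758 -0.1822  0.2357] d [0.0282 0.2494 0.0043] n 10 F [-0.5  0.3 -3.6] w 0.0235 t 13.65
{"twist": [0.0, -3.1, -0.1], "offset": [-0.27, 2.5, -0.03]}
{"twist": [0.0, -3.1, -0.1], "offset": [-0.27, 2.49, -0.01]}
{"twist": [0.0, -3.1, -0.1], "offset": [-0.28, 2.49, -0.0]}
{"twist": [0.0, -3.1, -0.1], "offset": [-0.28, 2.49, 0.01]}
{"twist": [0.0, -3.1, -0.1], "offset": [-0.28, 2.49, 0.03]}
{"twist": [0.0, -3.1, -0.1], "offset": [-0.28, 2.49, 0.04]}
{"twist": [0.0, -3.1, -0.1], "offset": [-0.29, 2.49, 0.06]}
{"twist": [0.0, -3.1, -0.1], "offset": [-0.29, 2.49, 0.07]}
{"twist": [0.0, -3.1, -0.1], "offset": [-0.28, 2.49, 0.08]}
{"twist": [0.0, -3.1, -0.1], "offset": [-0.28, 2.49, 0.1]}
```

Emit:
send_rows:
  increments:
    - {"twist":[0,-2,0],"offset":[-0.3,1.5,0],"gripper":1}
    - {"twist":[0,-3,0],"offset":[-0.3,2.5,0],"gripper":1}
    - {"twist":[0,-3,0],"offset":[-0.3,2.5,0],"gripper":1}
    - {"twist":[0,-3,0],"offset":[-0.3,2.5,0],"gripper":1}
    - {"twist":[0,-3,0],"offset":[-0.3,2.5,0],"gripper":1}
    - {"twist":[0,-3,0],"offset":[-0.3,2.5,0],"gripper":1}
    - {"twist":[0,-3,0],"offset":[-0.3,2.5,0],"gripper":1}
    - {"twist":[0,-3,0],"offset":[-0.3,2.5,0],"gripper":1}
    - {"twist":[0,-3,0],"offset":[-0.3,2.5,0],"gripper":1}
    - {"twist":[0,-2,0],"offset":[-0.3,1.5,0],"gripper":1}

```text
time: 14.65
tcp_pos: [0.6012, 0.0535, 0.231]
tcp_rot: [0.019, 2.677, 0.014]
wrist_force: [-0.4, -0.1, -3.7]
gripper_width: 0.024
```

```bash
python3 -c "
from h import *
where()
plan([.604,.0672,.22],RT,step=2.6)
"
```

```text
u,y,h [ 65.9 -13.9  84.6] tilt err tool [-0.16  3.36  1.28] F stand [-2.1 -0.1 -3. ] T [-0.    0.41 -0.  ] w 0.024 t 14.65
from [0.6012 0.0535 0.231 ] d [ 0.0028  0.0137 -0.011 ] n 1 F [-0.4 -0.1 -3.7] w 0.024 t 14.65
{"twist": [0.2, -3.4, -1.3], "offset": [0.27, 1.36, 1.12]}
```

Emit:
send_rows:
  increments:
    - {"twist":[0,-1.7,-0.6],"offset":[0,0.6,0],"gripper":1}
    - {"twist":[0,-1.7,-0.6],"offset":[0,0.6,0],"gripper":1}
    - {"twist":[0,0,0],"offset":[0,0,0],"gripper":1}

```text
time: 14.95
tcp_pos: [0.5962, 0.0694, 0.2253]
tcp_rot: [-0.015, 2.626, 0.01]
wrist_force: [-0.6, 0.2, -3.7]
gripper_width: 0.0237
```

```bash
python3 -c "
from h import *
where()
plan(st(35,25),RT,step=2.6)
c=vision.read_camera('scene');cv2.imwrite('pics/sc11.png',cv2.resize(c['img'][90:310,220:450],None,fx=2.6,fy=2.6,interpolation=cv2.INTER_CUBIC))
c=vision.read_camera('wrist');cv2.imwrite('pics/w11.png',c['img'])
"
```

```text
u,y,h [58.8  2.  82.2] tilt err tool [-0.34  0.44 -0.13] F stand [-2.4  0.2 -2.9] T [ 0.02  0.39 -0.02] w 0.0237 t 14.95
from [0.5962 0.0694 0.2253] d [ 0.008  -0.002  -0.0614] n 3 F [-0.6  0.2 -3.7] w 0.0237 t 14.95
{"twist": [0.1, -0.1, 0.0], "offset": [0.78, -0.08, 1.91]}
{"twist": [0.1, -0.1, 0.0], "offset": [0.78, -0.07, 1.91]}
{"twist": [0.1, -0.1, 0.0], "offset": [0.79, -0.07, 1.91]}
```

View pics/sc11.png

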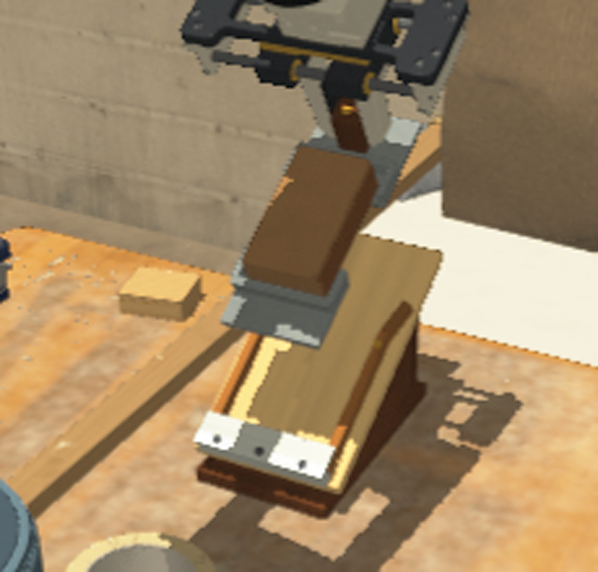

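View pics/w11.png

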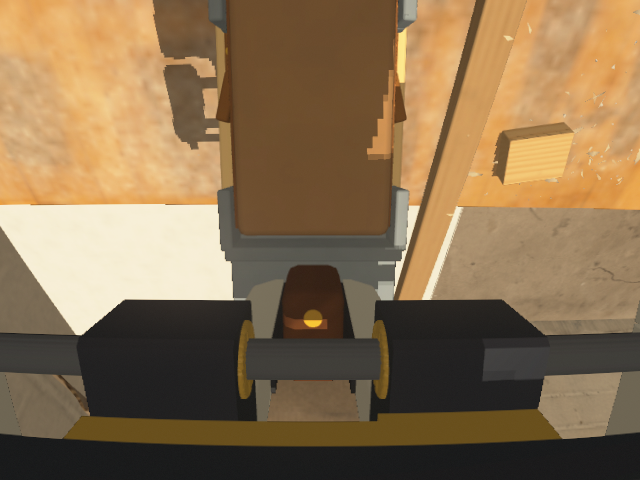

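The block is still in the pocket and the tray is tilted parallel to the slope. Next I come down to about 20 mm above it.

Emit:
send_rows:
  increments:
    - {"twist":[0,-0.2,0],"offset":[0.8,-0.1,1.9],"gripper":1}
    - {"twist":[0,-0.2,0],"offset":[0.8,-0.1,1.9],"gripper":1}
    - {"twist":[0,0,0],"offset":[0.8,0,1.7],"gripper":1}
    - {"twist":[0,0,0],"offset":[0,0,0],"gripper":1}

```text
time: 15.45
tcp_pos: [0.6063, 0.0642, 0.1659]
tcp_rot: [-0.01, 2.618, 0.007]
wrist_force: [-0.2, 0.1, -3.9]
gripper_width: 0.0236
```

```bash
python3 -c "
from h import *
where()
plan(st(32,10),RT,step=2.6)
c=vision.read_camera('scene');cv2.imwrite('pics/sc12.png',cv2.resize(c['img'][110:310,240:430],None,fx=3,fy=3,interpolation=cv2.INTER_CUBIC))
"
```

```text
u,y,h [37.8 -3.3 25.7] tilt err tool [-0.18 -0.01  0.05] F stand [-2.1  0.1 -3.2] T [ 0.06  0.48 -0.07] w 0.0236 t 15.45
from [0.6063 0.0642 0.1659] d [ 0.0028  0.0033 -0.0165] n 1 F [-0.2  0.1 -3.9] w 0.0236 t 15.45
{"twist": [0.2, 0.0, -0.1], "offset": [0.58, 0.32, 1.57]}
```

View pics/sc12.png

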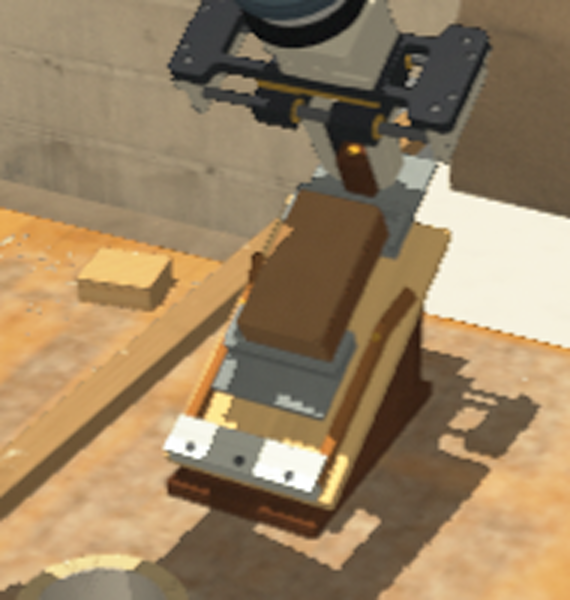

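Emit:
send_rows:
  increments:
    - {"twist":[0.1,0,0],"offset":[0.3,0.2,0.8],"gripper":1}
    - {"twist":[0,0,0],"offset":[0.3,0.1,0.7],"gripper":1}
    - {"twist":[0,0,0],"offset":[0,0,0],"gripper":1}

```text
time: 15.8
tcp_pos: [0.6121, 0.0663, 0.1535]
tcp_rot: [-0.007, 2.611, 0.003]
wrist_force: [-0.4, -0.0, -4.1]
gripper_width: 0.0237
```

```bash
python3 -c "
from h import *
where()
plan(st(30,0),RT,step=2.6)
c=vision.read_camera('scene');cv2.imwrite('pics/sc13.png',cv2.resize(c['img'][150:300,260:400],None,fx=4,fy=4,interpolation=cv2.INTER_CUBIC))
c=vision.read_camera('top');cv2.imwrite('pics/t13.png',cv2.resize(c['img'][150:310,260:400],None,fx=3.7,fy=3.7,interpolation=cv2.INTER_CUBIC))
"
```

```text
u,y,h [36.7 -1.1 12. ] tilt err tool [ 0.   -0.4   0.09] F stand [-2.4  0.  -3.4] T [ 0.04  0.39 -0.04] w 0.0237 t 15.8
from [0.6121 0.0663 0.1535] d [ 0.0002  0.0011 -0.0137] n 1 F [-0.4 -0.  -4.1] w 0.0237 t 15.8
{"twist": [-0.0, 0.4, -0.1], "offset": [0.68, 0.11, 1.19]}
```

View pics/sc13.png

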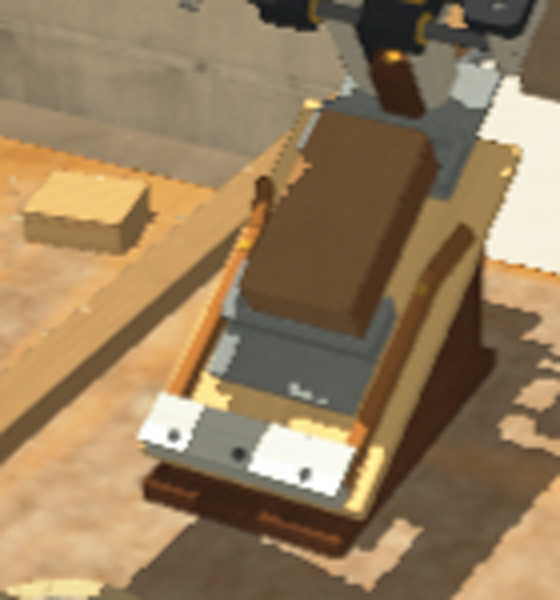

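View pics/t13.png

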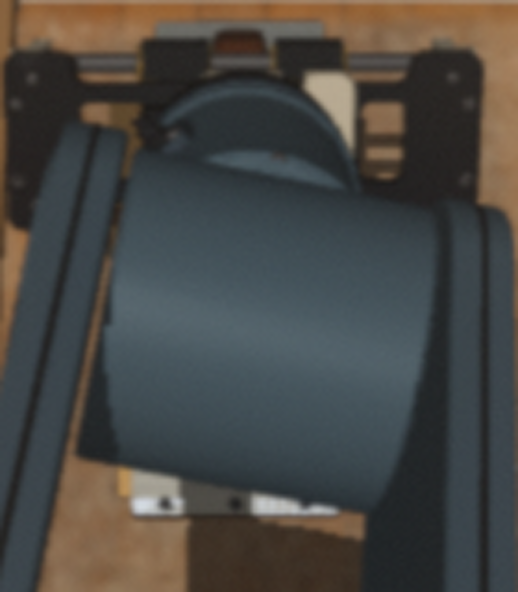

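Emit:
send_rows:
  increments:
    - {"twist":[0,0.3,0],"offset":[0.2,0.1,0.3],"gripper":1}
    - {"twist":[0,0,0],"offset":[0.2,0,0.3],"gripper":1}
    - {"twist":[0,0,0],"offset":[0,0,0.2],"gripper":1}
    - {"twist":[0,0,0],"offset":[0,0,0],"gripper":1}

```text
time: 16.3
tcp_pos: [0.6137, 0.0675, 0.1465]
tcp_rot: [-0.008, 2.613, 0.003]
wrist_force: [-1.2, -0.3, -2.7]
gripper_width: 0.0235
```

```bash
python3 -c "
from h import *
where();where()
"
```

```text
u,y,h [34.6  0.1  5.1] tilt err tool [ 0.01 -0.29  0.05] F stand [-2.4 -0.3 -1.8] T [-0.09  0.47 -0.1 ] w 0.0235 t 16.3
u,y,h [34.6  0.1  5.1] tilt err tool [ 0.01 -0.29  0.05] F stand [-2.4 -0.3 -1.8] T [-0.09  0.47 -0.1 ] w 0.0235 t 16.3
```

Emit:
send_rows:
  increments:
    - {"twist":[0,0.2,0],"offset":[0.2,0,0.2],"gripper":1}
    - {"twist":[0,0,0],"offset":[0.1,0,0.2],"gripper":1}
    - {"twist":[0,0,0],"offset":[0,0,0],"gripper":1}

```text
time: 16.6
tcp_pos: [0.6138, 0.0677, 0.1472]
tcp_rot: [-0.011, 2.609, 0.001]
wrist_force: [0.7, -0.0, -2.3]
gripper_width: 0.0231
```

```bash
python3 -c "
from h import *
where()
"
```

```text
u,y,h [35.   0.2  5.7] tilt err tool [ 0.04 -0.49 -0.07] F stand [-0.5 -0.1 -2.3] T [0.04 0.39 0.04] w 0.0231 t 16.6
```

Emit:
send_rows:
  increments:
    - {"twist":[0,0.3,0],"offset":[0.3,0,0.4],"gripper":1}
    - {"twist":[0,0,0],"offset":[0,0,0],"gripper":1}

```text
time: 16.8
tcp_pos: [0.615, 0.0678, 0.1478]
tcp_rot: [-0.012, 2.606, 0.0]
wrist_force: [0.4, -0.2, -3.0]
gripper_width: 0.0235
```

```bash
python3 -c "
from h import *
where()
c=vision.read_camera('scene');cv2.imwrite('pics/sc14.png',cv2.resize(c['img'][150:300,260:400],None,fx=4,fy=4,interpolation=cv2.INTER_CUBIC))
where()
"
```

```text
u,y,h [36.4  0.3  5.6] tilt err tool [ 0.08 -0.68 -0.14] F stand [-1.2 -0.2 -2.8] T [-0.07  0.4   0.02] w 0.0235 t 16.8
u,y,h [36.7  0.2  5.5] tilt err tool [ 0.08 -0.71 -0.13] F stand [-0.8  0.4 -2.5] T [-0.05  0.37  0.03] w 0.0235 t 16.85
```

View pics/sc14.png

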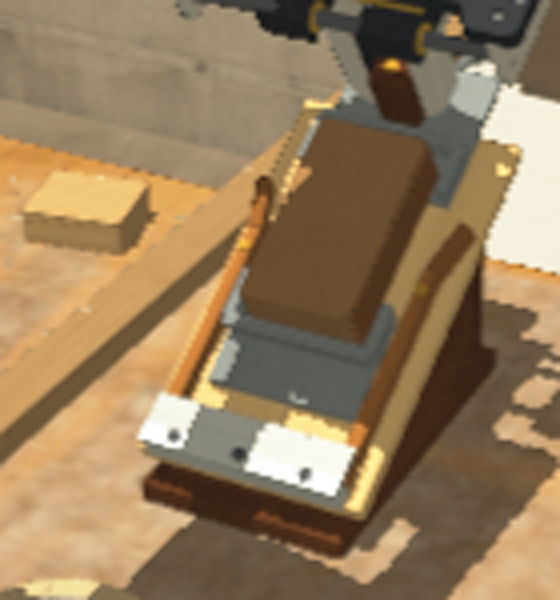

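```bash
python3 -c "
from h import *
s=r.read_state(); print(s['qpos'].round(3),s['qvel'].round(3),s['joint_torque'].round(2)); where()
c=vision.read_camera('scene')
def tip(u,h,th=0):
  X=np.array([(-90,39,0),(-90,-39,0)])/1000
  Q=Rs@R.from_euler('y',-th,degrees=True).as_matrix()
  off=np.array([.081,0,.007]); X=(X-off)@Q.T+H+Rs@(off+np.array([u,0,h])/1000)
  return (proj(c,X)-[260,150])*4
for a in [(36,0),(30,0),(36,5),(36,5,2),(36,5,-2)]: print(a,tip(*a).round(0).tolist())
"
```

```text
[-0.104  0.18   1.972  0.125  0.459 -1.781] [-0.002  0.02   0.003  0.002 -0.01  -0.001] [ 2.000e-02 -3.748e+01 -2.621e+01  2.500e-01 -2.870e+00 -1.000e-02]
u,y,h [36.7  0.2  5.5] tilt err tool [ 0.08 -0.71 -0.13] F stand [-0.8  0.4 -2.5] T [-0.05  0.37  0.03] w 0.0235 t 16.85
(36, 0) [[207.0, 378.0], [351.0, 418.0]]
(30, 0) [[202.0, 388.0], [347.0, 429.0]]
(36, 5) [[204.0, 373.0], [349.0, 414.0]]
(36, 5, 2) [[207.0, 378.0], [352.0, 419.0]]
(36, 5, -2) [[200.0, 367.0], [346.0, 408.0]]
```

Emit:
send_rows:
  increments:
    - {"twist":[0,0.4,0],"offset":[0.2,0,0.5],"gripper":1}
    - {"twist":[0,0.4,0],"offset":[0.2,0,0.7],"gripper":1}

```text
time: 17.1
tcp_pos: [0.6209, 0.0678, 0.1455]
tcp_rot: [-0.015, 2.605, -0.002]
wrist_force: [-37.5, -2.1, 52.4]
gripper_width: 0.024
```

```bash
python3 -c "
from h import *
where()
"
```

```text
u,y,h [40.3  0.2  0.7] tilt err tool [ 0.14 -0.71 -0.27] F stand [-6.3 -1.9 64.2] T [-0.1   1.71 -0.14] w 0.024 t 17.1
```

Emit:
send_rows:
  increments:
    - {"twist":[0,0,0],"offset":[0,0,0],"gripper":1}

```text
time: 17.2
tcp_pos: [0.6216, 0.0678, 0.1475]
tcp_rot: [-0.015, 2.602, -0.003]
wrist_force: [-0.5, 0.0, -3.6]
gripper_width: 0.0235
```

```bash
python3 -c "
from h import *
where()
c=vision.read_camera('scene');cv2.imwrite('pics/sc15.png',cv2.resize(c['img'][150:300,260:400],None,fx=4,fy=4,interpolation=cv2.INTER_CUBIC))
c=vision.read_camera('wrist');cv2.imwrite('pics/w15.png',c['img'])
where()
"
```

```text
u,y,h [41.9  0.2  2.1] tilt err tool [ 0.16 -0.89 -0.29] F stand [-2.2  0.  -2.9] T [0.02 0.42 0.02] w 0.0235 t 17.2
u,y,h [41.1  0.2  1. ] tilt err tool [ 0.15 -0.81 -0.27] F stand [-1.5 -0.1 -3.1] T [-0.02  0.37 -0.01] w 0.0234 t 17.3
```

View pics/sc15.png

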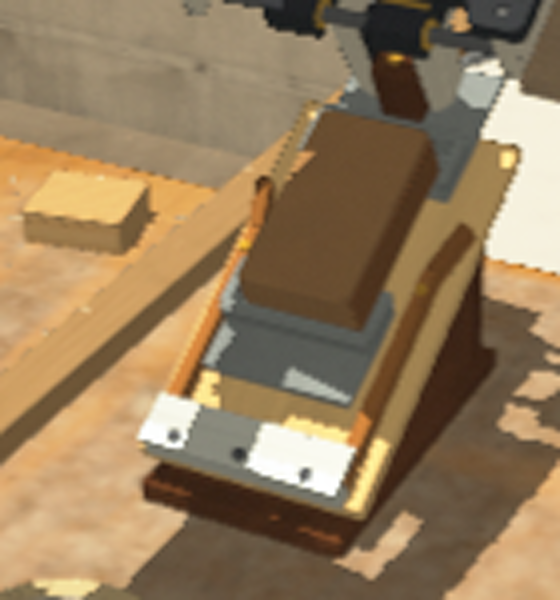

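View pics/w15.png

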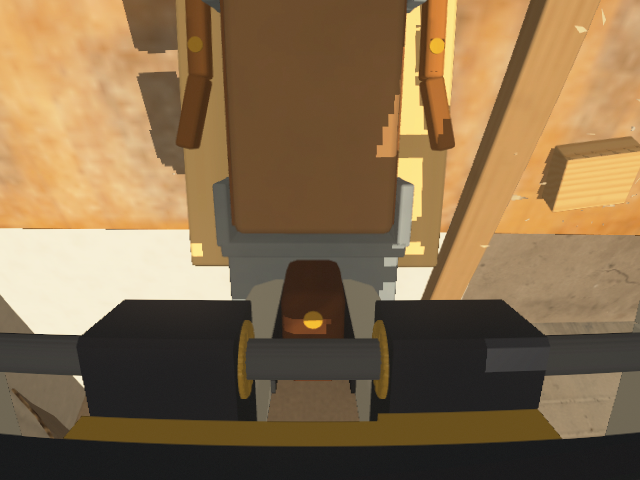

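Emit:
send_rows:
  increments:
    - {"twist":[0,0,0],"offset":[0.5,0,-0.1],"gripper":1}
    - {"twist":[0,0,0],"offset":[0.6,0,0],"gripper":1}
    - {"twist":[0,0,0],"offset":[0.6,0,0],"gripper":1}
    - {"twist":[0,0,0],"offset":[0.4,0,0],"gripper":1}

```text
time: 17.7
tcp_pos: [0.6079, 0.0667, 0.1391]
tcp_rot: [-0.012, 2.591, -0.004]
wrist_force: [0.0, -0.0, 4.0]
gripper_width: 0.0242
```

```bash
python3 -c "
from h import *
where()
c=vision.read_camera('scene');cv2.imwrite('pics/sc16.png',cv2.resize(c['img'][170:300,270:400],None,fx=4.6,fy=4.6,interpolation=cv2.INTER_CUBIC))
where()
"
```

```text
u,y,h [25.8 -0.8  1.7] tilt err tool [ 0.24 -1.53 -0.18] F stand [ 2.  -0.   3.5] T [ 0.24 -0.29  0.14] w 0.0242 t 17.7
u,y,h [25.3 -0.8  1.7] tilt err tool [ 0.24 -1.5  -0.18] F stand [ 1.  -1.   5.3] T [ 0.27 -0.38 -0.  ] w 0.0236 t 17.75
```

View pics/sc16.png

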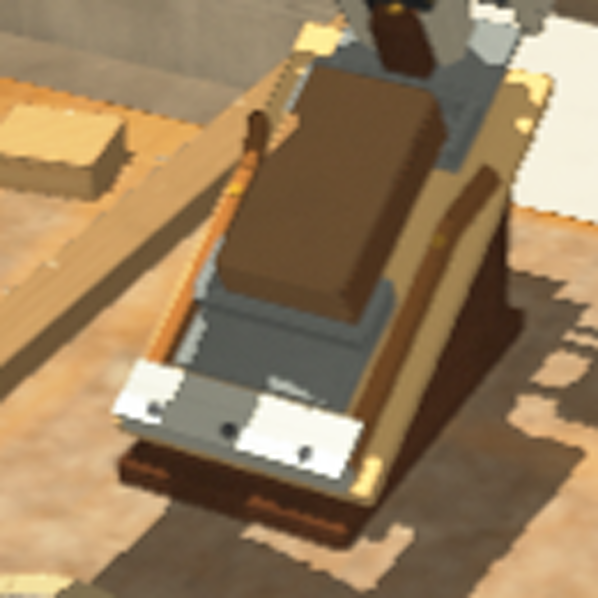

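Emit:
send_rows:
  increments:
    - {"twist":[0,0,0],"offset":[0.5,0,0.1],"gripper":1}
    - {"twist":[0,0,0],"offset":[0.5,0,0.1],"gripper":1}

```text
time: 17.95
tcp_pos: [0.6063, 0.0661, 0.1381]
tcp_rot: [-0.01, 2.575, -0.005]
wrist_force: [-1.3, 1.8, 11.0]
gripper_width: 0.0237
```

```bash
python3 -c "
from h import *
where()
c=vision.read_camera('scene');cv2.imwrite('pics/sc17.png',cv2.resize(c['img'][170:300,270:400],None,fx=4.6,fy=4.6,interpolation=cv2.INTER_CUBIC))
"
```

```text
u,y,h [23.9 -1.3  1.6] tilt err tool [ 0.33 -2.47 -0.11] F stand [ 4.4  1.8 10.2] T [ 0.74 -1.04  0.28] w 0.0237 t 17.95
```

View pics/sc17.png

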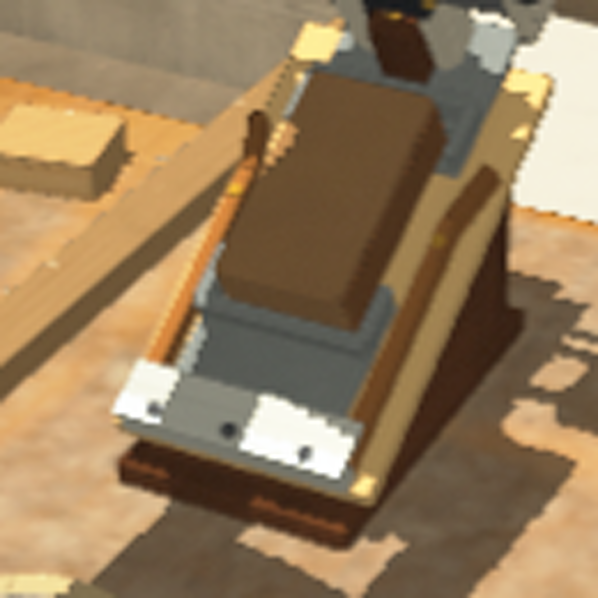

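Emit:
send_rows:
  increments:
    - {"twist":[0,1.2,0],"offset":[0.2,0.1,-0.2],"gripper":1}
    - {"twist":[0,1.2,0],"offset":[0.5,0,0],"gripper":1}

```text
time: 18.2
tcp_pos: [0.6036, 0.0663, 0.1393]
tcp_rot: [-0.008, 2.607, -0.008]
wrist_force: [12.7, 2.6, 0.8]
gripper_width: 0.0235
```

```bash
python3 -c "
from h import *
where()
c=vision.read_camera('scene');cv2.imwrite('pics/sc18.png',cv2.resize(c['img'][170:300,270:400],None,fx=4.6,fy=4.6,interpolation=cv2.INTER_CUBIC))
c=vision.read_camera('wrist');cv2.imwrite('pics/w18.png',c['img'])
"
```

```text
u,y,h [22.2 -1.1  4. ] tilt err tool [ 0.44 -0.65 -0.04] F stand [11.4  2.5 -5.7] T [ 0.56 -2.54  0.19] w 0.0235 t 18.2
```

View pics/sc18.png

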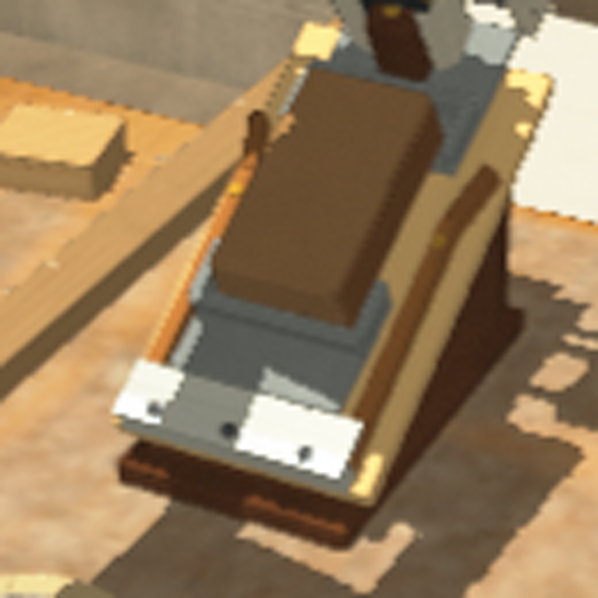

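View pics/w18.png

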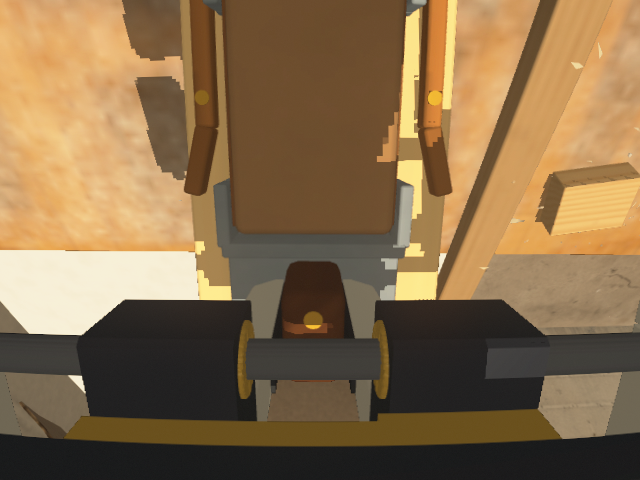

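The tongue is meeting the lip edge, probably with the nose a bit high. I'll back off uphill, let go so the tray settles flat by itself, and then push it down from behind the handle.

Emit:
send_rows:
  increments:
    - {"twist":[0,-0.5,0],"offset":[-0.5,0,0],"gripper":1}
    - {"twist":[0,-0.8,0],"offset":[-0.5,0,0.1],"gripper":1}
    - {"twist":[0,-0.5,0],"offset":[0,0,0.1],"gripper":1}

```text
time: 18.6
tcp_pos: [0.6117, 0.0665, 0.1408]
tcp_rot: [-0.009, 2.581, -0.007]
wrist_force: [-22.0, -3.8, 27.8]
gripper_width: 0.0237
```

```bash
python3 -c "
from h import *
where()
c=vision.read_camera('scene');cv2.imwrite('pics/sc19.png',cv2.resize(c['img'][170:300,270:400],None,fx=4.6,fy=4.6,interpolation=cv2.INTER_CUBIC))
"
```

```text
u,y,h [29.9 -1.   1.3] tilt err tool [ 0.4  -2.12 -0.08] F stand [-5.2 -3.6 35.1] T [0.1  0.76 0.05] w 0.0237 t 18.6
```

View pics/sc19.png

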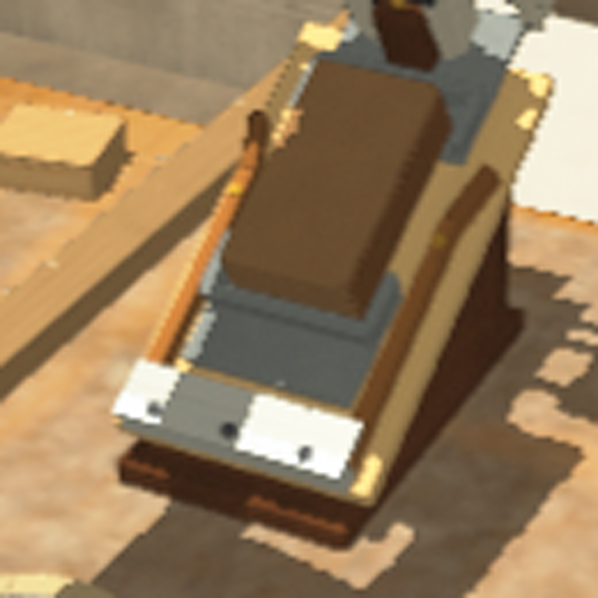

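Emit:
send_rows:
  increments:
    - {"twist":[0,0,0],"offset":[0,0,-0.05],"gripper":1}
    - {"twist":[0,0,0],"offset":[0,0,0],"gripper":0.6}
    - {"twist":[0,0,0],"offset":[0,0,0],"gripper":0.6}
    - {"twist":[0,0,0],"offset":[0,0,0],"gripper":0.6}

```text
time: 19.05
tcp_pos: [0.6092, 0.0667, 0.1393]
tcp_rot: [-0.009, 2.584, -0.006]
wrist_force: [0.6, 0.1, -1.0]
gripper_width: 0.0367
```

```bash
python3 -c "
from h import *
where()
c=vision.read_camera('scene');cv2.imwrite('pics/sc20.png',cv2.resize(c['img'][150:300,260:400],None,fx=4.2,fy=4,interpolation=cv2.INTER_CUBIC))
c=vision.read_camera('wrist');cv2.imwrite('pics/w20.png',c['img'])
"
```

```text
u,y,h [27.1 -0.7  1.1] tilt err tool [ 0.38 -1.94 -0.08] F stand [ 0.1  0.1 -1.1] T [ 0.07  0.24 -0.01] w 0.0367 t 19.05
```

View pics/sc20.png

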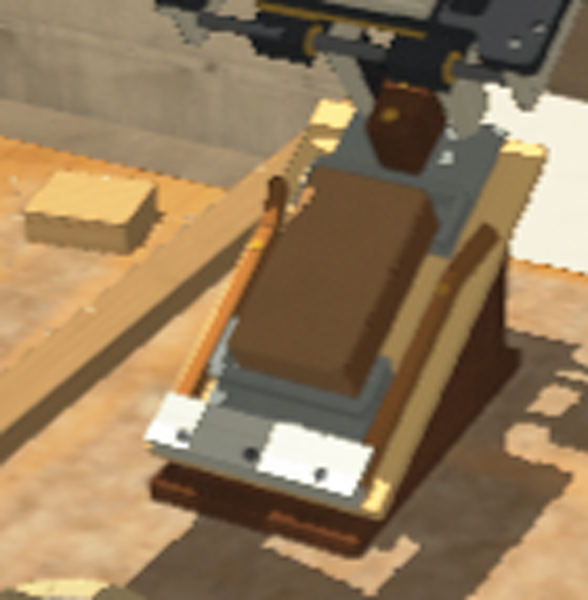

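View pics/w20.png

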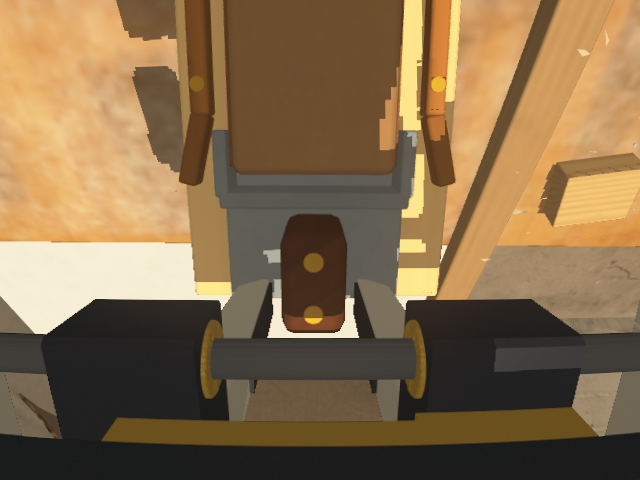

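The tray slid down on its own and the tongue is under the lip. I'll retract, close the fingers and push from behind the handle to make sure it reaches the stop.

Emit:
send_rows:
  increments:
    - {"twist":[0,0,0],"offset":[0,0,-1],"gripper":0.5}
    - {"twist":[0,0,0],"offset":[0,0,-2],"gripper":0.5}
    - {"twist":[0,0.5,0],"offset":[0,0,-2.5],"gripper":0.5}
    - {"twist":[0,0.5,0],"offset":[-1,0,-1.5],"gripper":0.5}
    - {"twist":[0,0.5,0],"offset":[-2,0,0],"gripper":1}
    - {"twist":[0,0.5,0],"offset":[-1.5,0,0],"gripper":1}
    - {"twist":[0,0,0],"offset":[0,0,0],"gripper":1}
    - {"twist":[0,0,0],"offset":[0,0,0],"gripper":1}
  force: 20

```text
time: 19.95
tcp_pos: [0.6077, 0.0674, 0.2277]
tcp_rot: [-0.009, 2.62, -0.007]
wrist_force: [-0.2, 0.3, -0.6]
gripper_width: 0.0189
```

```bash
python3 -c "
from h import *
where()
c=vision.read_camera('scene');cv2.imwrite('pics/sc21.png',cv2.resize(c['img'][150:300,260:400],None,fx=4.2,fy=4,interpolation=cv2.INTER_CUBIC))
def pr(X): return ((proj(c,np.array(X)/1000@Rs.T+H)-[260,150])*[4.2,4]).round(0).tolist()
print('handle top home',pr([(68,12,40),(68,-12,40),(108,-12,40),(108,12,40)]))
print('base end',pr([(110,39,0),(110,-39,0)]),'wall',pr([(-65,39,0),(-65,-39,0),(-63,38,12),(-63,-38,12)]))
c=vision.read_camera('wrist');cv2.imwrite('pics/w21.png',c['img'])
print('wrist handle',proj(c,np.array([(68,12,40),(68,-12,40),(108,-12,40),(108,12,40),(110,39,0),(110,-39,0)])/1000@Rs.T+H).round(0).tolist())
"
```

```text
u,y,h [70.  -0.  78.5] tilt err tool [ 0.41  0.13 -0.09] F stand [-0.5  0.3 -0.4] T [0.03 0.28 0.07] w 0.0189 t 19.95
handle top home [[352.0, 139.0], [399.0, 150.0], [431.0, 83.0], [384.0, 74.0]]
base end [[353.0, 106.0], [501.0, 137.0]] wall [[207.0, 397.0], [360.0, 438.0], [204.0, 382.0], [353.0, 422.0]]
wrist handle [[338.0, 114.0], [292.0, 114.0], [293.0, 190.0], [337.0, 190.0], [376.0, 187.0], [255.0, 186.0]]
```

View pics/sc21.png

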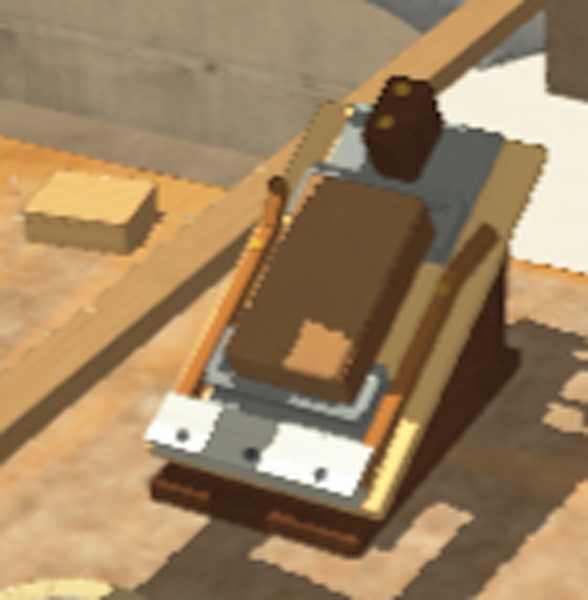

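View pics/w21.png

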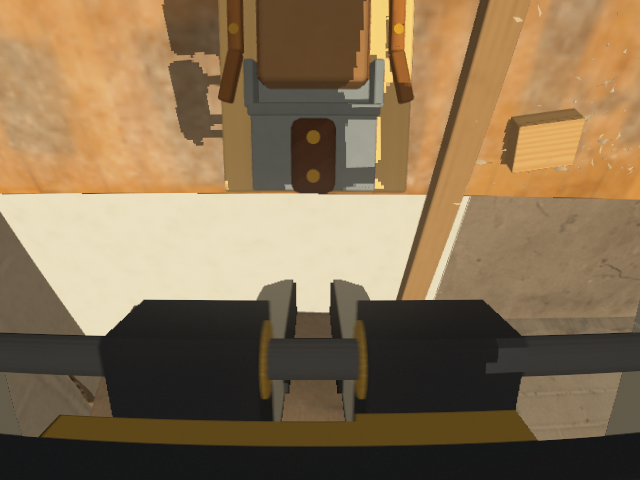

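The tray already projects within about 2 mm of home. A gentle push will confirm it.

Emit:
send_rows:
  increments:
    - {"twist":[0,0,0],"offset":[0.5,0,2.5],"gripper":1}
    - {"twist":[0,0,0],"offset":[0.5,0,2.5],"gripper":1}
    - {"twist":[0,0,0],"offset":[0.5,0,1.5],"gripper":1}
    - {"twist":[0,0,0],"offset":[0,0,0],"gripper":1}

```text
time: 20.45
tcp_pos: [0.6239, 0.0673, 0.1601]
tcp_rot: [-0.009, 2.623, -0.007]
wrist_force: [-0.4, -0.9, 0.4]
gripper_width: 0.0007
```

```bash
python3 -c "
from h import *
where()
c=vision.read_camera('wrist');cv2.imwrite('pics/w22.png',c['img'])
"
```

```text
u,y,h [50.2 -0.2 11.8] tilt err tool [ 0.4   0.29 -0.08] F stand [-0.1 -0.9  0.5] T [0.02 0.27 0.01] w 0.0007 t 20.45
```

View pics/w22.png

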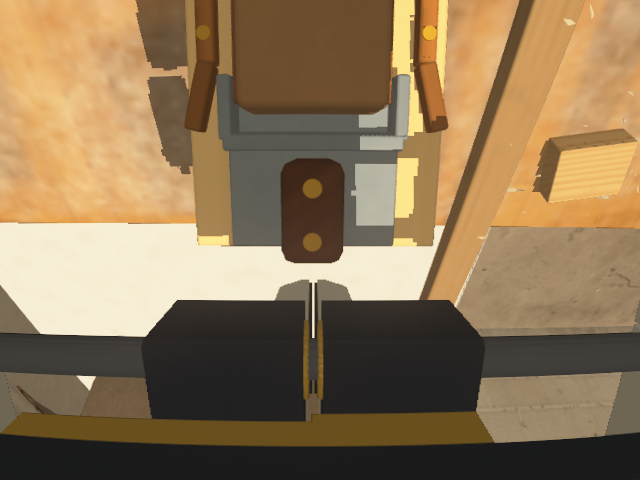

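Emit:
send_rows:
  increments:
    - {"twist":[0,0,0],"offset":[0.6,0,0.3],"gripper":1}
    - {"twist":[0,0,0],"offset":[0.5,0,0],"gripper":1}
    - {"twist":[0,0,0],"offset":[0.3,0,0],"gripper":1}

```text
time: 20.8
tcp_pos: [0.6133, 0.0672, 0.1533]
tcp_rot: [-0.009, 2.619, -0.007]
wrist_force: [-0.5, -0.2, 0.4]
gripper_width: 0.0005
```

```bash
python3 -c "
from h import *
where()
"
```

```text
u,y,h [37.6 -0.3 11.2] tilt err tool [ 0.41  0.04 -0.1 ] F stand [-0.2 -0.2  0.6] T [0.   0.29 0.02] w 0.0005 t 20.8
```

Emit:
send_rows:
  increments:
    - {"twist":[0,0,0],"offset":[0.3,0,0.1],"gripper":1}
    - {"twist":[0,0,0],"offset":[0.3,0,0],"gripper":1}

```text
time: 21.0
tcp_pos: [0.6124, 0.0669, 0.154]
tcp_rot: [-0.009, 2.607, -0.009]
wrist_force: [4.4, 1.4, 2.8]
gripper_width: 0.0003
```

```bash
python3 -c "
from h import *
where()
"
```

```text
u,y,h [37.2 -0.6 12.3] tilt err tool [ 0.47 -0.64 -0.08] F stand [5.2 1.3 0.2] T [ 0.27 -0.72  0.09] w 0.0003 t 21.0
```

Emit:
send_rows:
  increments:
    - {"twist":[0,0.3,0],"offset":[0.6,0,0],"gripper":1}
    - {"twist":[0,0.3,0],"offset":[0.8,0,0],"gripper":1}

```text
time: 21.2
tcp_pos: [0.6104, 0.0659, 0.1568]
tcp_rot: [-0.006, 2.591, -0.011]
wrist_force: [11.4, 3.6, 7.9]
gripper_width: 0.0003
```

```bash
python3 -c "
from h import *
where()
"
```

```text
u,y,h [36.8 -1.5 15.7] tilt err tool [ 0.6  -1.52 -0.02] F stand [13.8  3.5  1.1] T [ 0.58 -2.12  0.19] w 0.0003 t 21.2
```

At 14 N the tray moves no further, so it is against the stop. Retracting to inspect.

Emit:
send_rows:
  increments:
    - {"twist":[0,0,0],"offset":[-1,0,0],"gripper":1}
    - {"twist":[0,0,0],"offset":[-1.5,0,-0.5],"gripper":1}
    - {"twist":[0,0,0],"offset":[-1,0,-3],"gripper":1}
    - {"twist":[0,0,0],"offset":[0,0,-4],"gripper":1}
    - {"twist":[0,0,0],"offset":[0,0,-4],"gripper":1}
    - {"twist":[0,3,0],"offset":[0,3,-4],"gripper":1}
    - {"twist":[0,3,0],"offset":[0,4,-2],"gripper":1}
    - {"twist":[0,3,0],"offset":[0,4,0],"gripper":1}
    - {"twist":[0,3,0],"offset":[0,4,0],"gripper":1}
    - {"twist":[0,0,0],"offset":[0,4,0],"gripper":1}

```text
time: 22.2
tcp_pos: [0.5428, 0.2564, 0.3316]
tcp_rot: [0.012, 2.809, -0.017]
wrist_force: [1.2, -0.4, -0.4]
gripper_width: 0.0004
```

```bash
python3 -c "
from h import *
where()
c=vision.read_camera('scene');cv2.imwrite('pics/sc23.png',cv2.resize(c['img'][150:300,260:400],None,fx=4.2,fy=4,interpolation=cv2.INTER_CUBIC))
c=vision.read_camera('top');cv2.imwrite('pics/t23.png',c['img'])
cv2.imwrite('pics/tc23.png',cv2.resize(c['img'][160:310,260:400],None,fx=4,fy=4,interpolation=cv2.INTER_CUBIC))
print('top handle/base',((proj(c,np.array([(108,12,40),(108,-12,40),(110,39,0),(110,-39,0),(52,38,12),(-63,38,12),(-63,-38,12)])/1000@Rs.T+H)-[260,160])*4).round(0).tolist())
"
```

```text
u,y,h [ 66.9 189.4 200.2] tilt err tool [ 0.95 10.97  0.67] F stand [ 0.8 -0.4 -1. ] T [ 0.05  0.16 -0.01] w 0.0004 t 22.2
top handle/base [[228.0, 83.0], [286.0, 82.0], [167.0, 61.0], [345.0, 60.0], [170.0, 197.0], [174.0, 441.0], [340.0, 440.0]]
```

View pics/sc23.png

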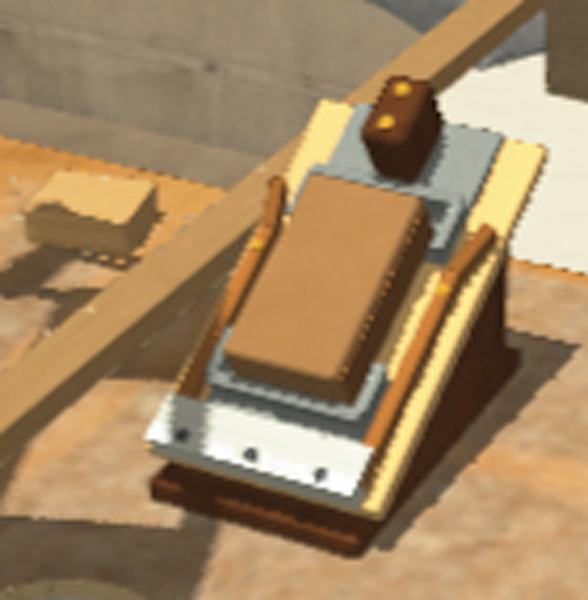

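View pics/tc23.png

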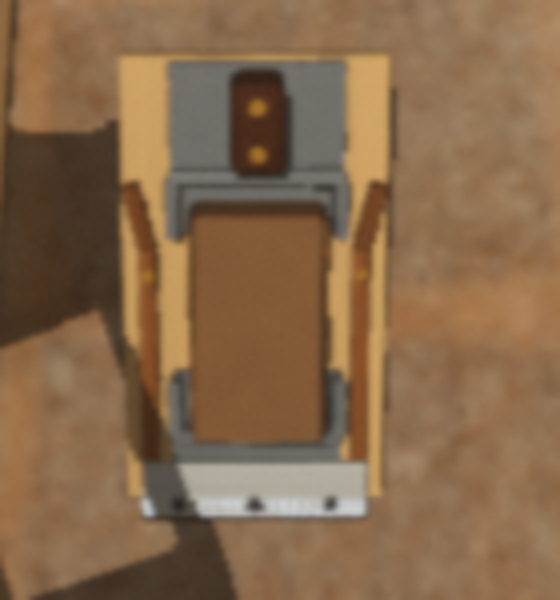

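View pics/t23.png

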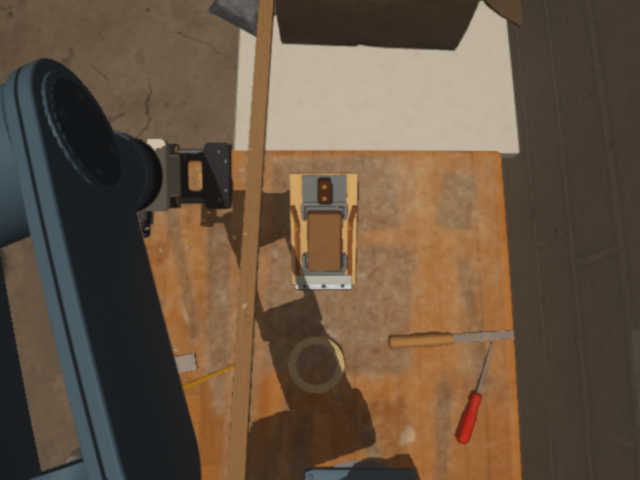

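The top view matches the computed home position: the tray end is at crop row 61, as predicted. The block is in its pocket, and the chisel and offcut have not moved. Signing off.

```bash
python3 -c "
from h import *
print(r.sign_off())"
```

```text
the job is handed in; nothing more can be done
None
```

The job is done and handed in at about 22 s of the 58 s allowed. The block is in the tray's pocket and the tray is home on the honing stand, handle end uphill.

**What I did:** I set the block flat in the pocket while the tray lay on the bench. Then I carried the loaded tray to the slope by its handle. My first try at sliding the tongue in met the lip edge. I backed off and released the tray, and it settled and slid under the lip by itself. I then pushed behind the handle with closed fingers, and it did not move further at about 14 N, so I take it to be against the stop.

**Last checks:**
- **Tray position:** in the top view, the tray's uphill end is where I computed it should be, to within a pixel. The tray is between the rails with its tongue under the lip.
- **Block:** it lies flat in the pocket, resting towards the downhill end.
- **Chisel and offcut:** both appear where they started.
- **Gripper:** it is clear of everything.

**What went less well:** the wrist force briefly reached about 64 N (limit 120 N) while I pressed the tray onto the slope. The tray also shifted several millimetres in the grip. I judged the fit under the lip and against the stop only from the camera views and the push force.

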